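Load the dry box with board carriers

ROBOT

A 6-joint arm with a two-finger parallel gripper is mounted at the origin on the work surface. World frame = base frame: x ahead of the robot, y to its left, z up, the work surface at z = 0. Lengths are in m, angles in rad, forces in N, time in s.
With the tool pointing down it reaches from about 0.325 to 0.9 m from the base axis. Payload 6.1 kg.
Tool frame: the origin (TCP) lies midway between the tips of the shut fingers; the grasp point (between the pads) lies 19 mm behind it (manip.tcp_to_grasp is the distance from the TCP to the grasp point, in m); z points along the fingers, y is the line along which they close (so a half turn about z gives the same grasp; the last joint's range is limited). The gripper opens to 87 mm and grips with 3 to 60 N. Pads are 19 mm wide; open, the fingers measure 117 mm over their backs; the gripper's body (75 mm by 190 mm) begins 51 mm behind the grasp point.
Start: joints at [-1.453, 0.22, 1.526, -0, 1.395, -0.126], TCP at [0.151, -0.607, 0.223] pointing down, gripper open.
Joint ranges: [-2.98, 2.98], [-0.91, 2.08], [0.09, 2.57], [-1.24, 4.39], [0.2, 2.65], [-2.68, 2.68]. Speed limits (rad/s): [2.57, 2.57, 3.01, 3.14, 3.14, 3.14].

INTERFACE

Orientations are given as [roll, pitch, yaw] about the fixed x, y, z axes, in that order (R = Rz(yaw) Ry(pitch) Rx(roll)).
In Python, from station import manip gives the robot as it stands.
- The arm moves only by the tool play_rows, never from a script. Its argument "series" is a list of rows, each a list of 5 numbers: the finger opening in mm, from 0 to 87, then the shift along the world's x, y, z in units of 0.025 m (1.0 is 0.025 m), then the turn about the world's z in units of pi rad (1.0 is pi rad). In form: [[fingers, tx, ty, tz, yaw], ...]. A call has exactly 5 rows; each row shifts and turns the commanded pose from where the row before left it; what a row does not reach is not made up. A row lasts 1/8 s, in which the tool goes at most 62.5 mm and 10.7 degrees, less where a joint would pass 70% of its speed; a pose out of reach is approached as far as the arm can. A call with a number of a shift or a turn outside -1 to 1 is refused whole. A call with a gripper value outside its range is refused whole. The fingers move at their own pace and stop on an object; "force" is the grip in N (left out, the last holds). Time passes only in rows, so rows that do not move let the fingers close, or fill a call up. It gives the time, the measured TCP pose, the force, the opening and the grip force at its end, in the units of the state.
- manip.read_state(): the state, without advancing time (a new reading comes with each control period).
- manip.get_image(name): name is "side" or "top"; returns a dict with "color" (384x512x3 uint8, blue, green, red), "z_map" (384x512 float32, m along the optical axis (not along the pixel's ray), 0 where there is no reading), "K" (3x3 intrinsics, pixels), "D" ([k1, k2, p1, p2, k3] as OpenCV has them; the pictures are not rectified), "rvec" (rotation vector, rad) and "tvec" (3), from world to camera coordinates, as OpenCV has them. Camera axes: x right, y down, z forward; pixel columns grow to the right and rows downward; lengths in m; the calibration is good to about 2 mm. A picture is of the moment at which its call begins.
- manip.finish_job(): hands the job in; it is judged then, once.
Trained networks look in a picture, given as the dict that the camera call returned (one of the last four; its "shot" number tells which), for a name from the list of things; names that differ only in an ending like _2 or _b are one class to them, and where a whole thing is asked for, a point or a joint stands for the part that bears it (a point fixed in the world has none). Each returns a list of dicts, best first, with "score" (0 to 1); they miss things now and then, are a little off and sometimes report something else, mostly with a low value. They report only what shows in the picture. A call takes as long as a camera call. They do not tell look-alikes from the thing itself.
- manip.find_in(picture, label): "at" ([x, y, z] in m, in world coordinates, good to about 4 mm: the middle of the surface that is visible of it).
The state is a dict: "clock": time; "joint_pos": joint angles; "joint_vel": joint speeds; "tau": joint torques, N m; "ee_pos": TCP position; "ee_rot": TCP orientation; "force": force on the tool from outside, world axes, zero at the start; "wrist_torque": the same for the moment, N m; "grip_width": opening from 0.0 (shut) to 1.0 (fully open); "gripper_force": force on a finger pad.
Only numpy, scipy, OpenCV 4.12 (cv2) and the standard library are available. Lean on these libraries where they do the work, as an engineer would, in place of code of your own. Each camera call takes 0.05 s, during which the arm holds its last target. There are 200 camera calls.

TASK

Put the circuit-board carriers away in the dry box: stand every spent desiccant canister from the open drawer upright on the black rubber pad, and hang every carrier by its eye on a peg in the drawer, one to a peg. When that is all done push the drawer fully shut with the carriers still hanging, and only then press the purge button right down and let go. Leave everything else on the bench where it is.

Things in the scene. Friction and masses are not known exactly. Their poses are not given: they have to be found in the camera images.
- carrier0: aluminium board carrier (may be absent), an upside-down T standing loose. Foot 40 x 36 x 8 mm; upright plate 36 wide (own y), 5 thick (own x), top 115 mm up, green circuit board low on each face. Eye through the plate along x, 24 wide, 22 high, centred 75 mm up; pinch the solid tab above it (86 to 115 mm up). Same from either face. Origin: centre of the underside. 0.11 to 0.18 kg.
- eye0 (a point): centre of the eye of carrier0, axes as the carrier's
- carrier1: aluminium board carrier (may be absent), an upside-down T standing loose. Foot 40 x 36 x 8 mm; upright plate 36 wide (own y), 5 thick (own x), top 115 mm up, green circuit board low on each face. Eye through the plate along x, 24 wide, 22 high, centred 75 mm up; pinch the solid tab above it (86 to 115 mm up). Same from either face. Origin: centre of the underside. 0.11 to 0.18 kg.
- eye1 (a point): centre of the eye of carrier1, axes as the carrier's
- carrier2: aluminium board carrier (may be absent), an upside-down T standing loose. Foot 40 x 36 x 8 mm; upright plate 36 wide (own y), 5 thick (own x), top 115 mm up, green circuit board low on each face. Eye through the plate along x, 24 wide, 22 high, centred 75 mm up; pinch the solid tab above it (86 to 115 mm up). Same from either face. Origin: centre of the underside. 0.11 to 0.18 kg.
- eye2 (a point): centre of the eye of carrier2, axes as the carrier's
- carrier3: aluminium board carrier (may be absent), an upside-down T standing loose. Foot 40 x 36 x 8 mm; upright plate 36 wide (own y), 5 thick (own x), top 115 mm up, green circuit board low on each face. Eye through the plate along x, 24 wide, 22 high, centred 75 mm up; pinch the solid tab above it (86 to 115 mm up). Same from either face. Origin: centre of the underside. 0.11 to 0.18 kg.
- eye3 (a point): centre of the eye of carrier3, axes as the carrier's
- can0: spent desiccant canister (may be absent): upright grey cylinder, 58 mm diameter, 110 mm tall, weighted foot, dotted holes in its lid, 0.14 to 0.28 kg. Origin: centre of its underside. Starts in the open drawer, between the pegs and the front plate.
- can1: spent desiccant canister (may be absent): upright grey cylinder, 58 mm diameter, 110 mm tall, weighted foot, dotted holes in its lid, 0.14 to 0.28 kg. Origin: centre of its underside. Starts in the open drawer, between the pegs and the front plate.
- peg0 (a point): middle of a hanging peg in the drawer (0 to 3 from robot's left to right, 62 mm apart). Axes as the dry box: x along the peg, away from the robot. 10 mm round steel rod sticking out 80 mm towards the robot from an upright panel (150 mm high) at the drawer's back, tip 3 mm higher, 14 mm ball on the tip. Point on its axis, 40 mm from panel and from ball centre, 125 mm above the bench.
- peg1 (a point): middle of a hanging peg in the drawer (0 to 3 from robot's left to right, 62 mm apart). Axes as the dry box: x along the peg, away from the robot. 10 mm round steel rod sticking out 80 mm towards the robot from an upright panel (150 mm high) at the drawer's back, tip 3 mm higher, 14 mm ball on the tip. Point on its axis, 40 mm from panel and from ball centre, 125 mm above the bench.
- peg2 (a point): middle of a hanging peg in the drawer (0 to 3 from robot's left to right, 62 mm apart). Axes as the dry box: x along the peg, away from the robot. 10 mm round steel rod sticking out 80 mm towards the robot from an upright panel (150 mm high) at the drawer's back, tip 3 mm higher, 14 mm ball on the tip. Point on its axis, 40 mm from panel and from ball centre, 125 mm above the bench.
- peg3 (a point): middle of a hanging peg in the drawer (0 to 3 from robot's left to right, 62 mm apart). Axes as the dry box: x along the peg, away from the robot. 10 mm round steel rod sticking out 80 mm towards the robot from an upright panel (150 mm high) at the drawer's back, tip 3 mm higher, 14 mm ball on the tip. Point on its axis, 40 mm from panel and from ball centre, 125 mm above the bench.
- drawer (a joint): slide of the dry-box drawer, m: 0 fully out towards the robot (-x of the box), 0.22 fully shut. Starts within 10 mm of fully out. Needs about 6 N, stays where it is left. Inside: floor 12 mm above the bench, 252 mm wide, 220 mm front to back; side walls up to 62 mm, front plate 12 mm thick up to 170 mm above the bench.
- front (a point): middle of the outer face of the drawer's front plate, 100 mm above the bench; axes as the dry box (x into the box, away from the robot); moves with the drawer. The housing behind it is white, fixed, 290 wide, 255 deep, 185 mm high. Push here along x to shut the drawer.
- purge (a joint): travel of the purge button, m: 0 released, 0.006 fully down; springs back
- pad: flat black rubber pad lying on the bench left of the drawer, fixed, 220 (own x) x 100 mm (own y), about 1 mm thin: what stands on it stands at bench height. Origin: its centre, z up.
- purge_top (a point): top centre of the purge push button: 32 mm grey cap on a small black housing right of the dry box; presses straight down 6 mm, about 4 N at the bottom.
- tape: roll of paper tape lying flat, 54 mm diameter, 22 mm high. Bystander: leave alone. Origin at its underside.
- spool: small spool of copper wire standing on its flange, 44 mm diameter, 38 mm high. Bystander: leave alone. Origin at its underside.
- flux: white bottle, 50 mm diameter, 110 mm high. Bystander: leave alone. Origin at its underside.
- jar: glass jar with metal lid near the robot, 48 mm diameter, 50 mm high. Bystander: leave alone. Origin at its underside.
- partsbox: closed black parts box, 60 x 90 x 30 mm. Bystander: leave alone. Origin at its underside.
Mind the look-alikes: they are no part of the job. What is shaped like the carrier2 but red is not meant. What is shaped like the part that bears purge but green is not meant.

How it is judged:
By the outcome, as a careful person would: the job done as asked, in the order asked, and still so for the second after the job is handed in, with the robot touching nothing.
Of carrier0, carrier1, carrier2, carrier3 only 3 to 4 are there at a start; the rules pass over those that are not, and their reading is None.
Of can0, can1 only 1 to 2 are there at a start; the rules pass over those that are not, and their reading is None.
At some moment in a run one of can0, can1 may be knocked a few centimetres aside while the robot is not near it.
It also fails if it takes over 210 s, if anything falls off the work surface, if the arm or the gripper's body presses on something with over 40 N, if the wrist force passes 120 N, or if a joint passes its speed limit or range.

## Working session

There is one attempt and no reset: what is moved stays moved. The work goes in short steps, Python scripts to look and compute and a tool call to move; the robot and the scene stay as the last step left them, time stands still between calls to the robot, and variables do not carry over. Pictures are saved under pics/ and viewed, at most 14 in all, crops included, and the job is handed in when it is done.

Besides the shell and the picture viewer there is one more tool, called after ">>>" as name(argument=value, ...), one argument or row to a line, values as JSON. play_rows: Moves the arm, as the interface text tells. Its arguments: {"type":"object","properties":{"series":{"type":"array","items":{"type":"array","items":{"type":"number"}}},"force":{"type":"number"}},"required":["series"]}

```bash
mkdir -p pics; ls; cat > h.py <<'E'
import numpy as np, cv2
from station import manip
def grab(n):
    p=manip.get_image(n); return p
def world(p,u,v,win=0):
    R,_=cv2.Rodrigues(np.array(p["rvec"])); t=np.array(p["tvec"]).ravel()
    z=p["z_map"][int(round(v)),int(round(u))]
    n=cv2.undistortPoints(np.array([[[u,v]]],float),np.array(p["K"]),np.array(p["D"]))[0,0]
    return R.T@(np.array([n[0]*z,n[1]*z,z])-t)
def cloud(p):
    H,W=p["z_map"].shape; u,v=np.meshgrid(np.arange(W),np.arange(H))
    n=cv2.undistortPoints(np.stack([u,v],-1).reshape(-1,1,2).astype(float),np.array(p["K"]),np.array(p["D"])).reshape(H,W,2)
    z=p["z_map"]; c=np.dstack([n[...,0]*z,n[...,1]*z,z])
    R,_=cv2.Rodrigues(np.array(p["rvec"])); t=np.array(p["tvec"]).ravel()
    w=(c-t)@R; w[z==0]=np.nan; return w
def pix(p,X):
    return cv2.projectPoints(np.array(X,float).reshape(-1,1,3),np.array(p["rvec"]),np.array(p["tvec"]),np.array(p["K"]),np.array(p["D"]))[0].reshape(-1,2)
E
python3 - <<'E'
from h import *
s=manip.read_state();print({k:np.round(v,3) for k,v in s.items()})
P={n:grab(n) for n in("side","top")}
for n,p in P.items():
    cv2.imwrite(f"pics/{n}0.png",cv2.resize(p["color"],(800,600)))
    R,_=cv2.Rodrigues(np.array(p["rvec"]));print(n,"cam",(-R.T@np.array(p["tvec"]).ravel()).round(3))
    for l in["carrier0","can0","peg0","front","purge_top","pad","tape","spool","flux","jar","partsbox","eye0"]:
        for d in manip.find_in(p,l):
            print(n,l,np.round(d["at"],3),round(d["score"],2),pix(p,d["at"])[0].round()*1.5625)
E
```

```text
pics
{'clock': np.float64(0.0), 'joint_pos': array([-1.453,  0.221,  1.528, -0.   ,  1.395, -0.126]), 'joint_vel': array([ 0.   ,  0.001, -0.001, -0.003, -0.   , -0.   ]), 'tau': array([ 2.0000e-03, -4.9461e+01, -3.8738e+01,  7.0000e-02,  5.7000e-02,
       -0.0000e+00]), 'ee_pos': array([ 0.151, -0.606,  0.221]), 'ee_rot': array([-3.14 , -0.   ,  0.244]), 'force': array([ 0.533, -1.039, -0.042]), 'wrist_torque': array([-0.017, -0.062, -0.048]), 'gripper_force': np.float64(0.0), 'grip_width': np.float64(0.998)}
side cam [-0.132  0.75   1.019]
side carrier0 [0.585 0.149 0.063] 0.75 [301.5625 354.6875]
side carrier0 [ 0.511 -0.342  0.05 ] 0.72 [485.9375 250.    ]
side carrier0 [ 0.545 -0.25   0.051] 0.63 [448.4375 262.5   ]
side carrier0 [ 0.442 -0.253  0.022] 0.54 [487.5    292.1875]
side can0 [ 0.358 -0.054  0.043] 0.6 [467.1875 357.8125]
side can0 [0.51  0.056 0.123] 0.54 [365.625 321.875]
side peg0 [0.588 0.149 0.064] 0.78 [300.    353.125]
side peg0 [ 0.442 -0.169  0.038] 0.46 [465.625  307.8125]
side front [0.579 0.15  0.058] 0.85 [304.6875 357.8125]
side purge_top [ 0.61  -0.446
[... 1534 characters left out ...]
94 [170.3125 317.1875]
top tape [0.564 0.134 0.015] 0.64 [303.125 287.5  ]
top tape [ 0.55  -0.148  0.022] 0.51 [459.375  295.3125]
top spool [ 0.445 -0.174  0.041] 0.74 [476.5625 353.125 ]
top flux [ 0.688 -0.349  0.073] 0.68 [575.     214.0625]
top flux [ 0.55  -0.15   0.019] 0.5 [460.9375 295.3125]
top jar [ 0.368 -0.067  0.049] 0.54 [414.0625 396.875 ]
top jar [ 0.684 -0.351  0.07 ] 0.36 [576.5625 215.625 ]
top partsbox [ 0.604 -0.456  0.03 ] 0.88 [628.125 265.625]
top eye0 [ 0.433 -0.362  0.009] 0.73 [576.5625 360.9375]
top eye0 [ 0.514 -0.334  0.047] 0.65 [565.625  314.0625]
top eye0 [ 0.544 -0.256  0.022] 0.6 [520.3125 298.4375]
top eye0 [ 0.444 -0.258  0.007] 0.55 [520.3125 354.6875]
```

View pics/side0.png

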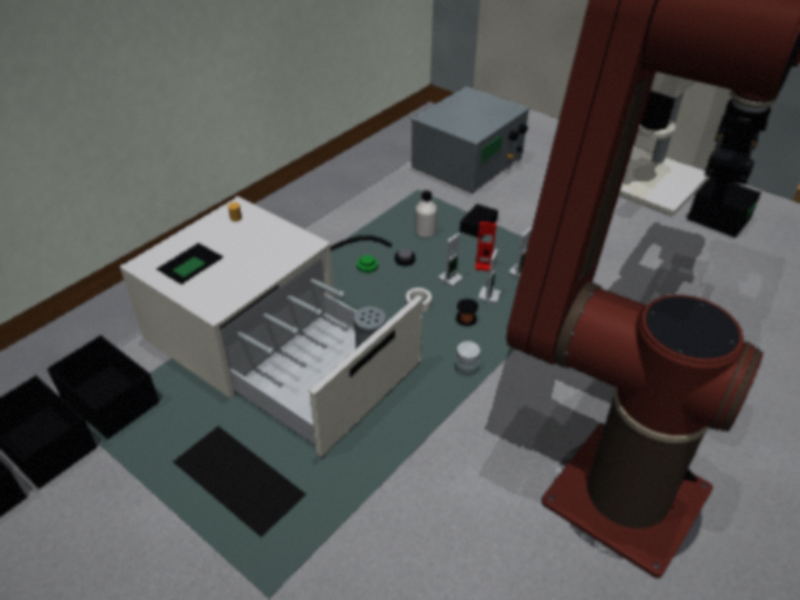

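View pics/top0.png

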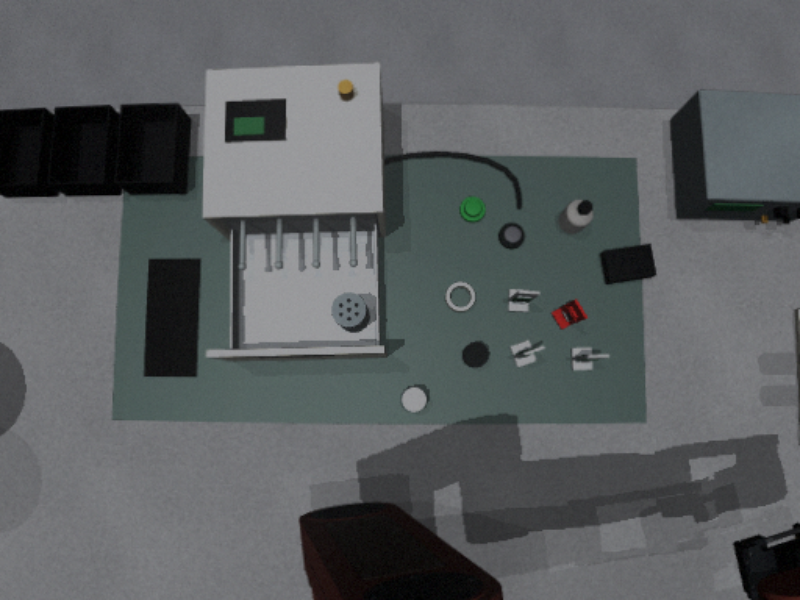

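Top view: there is one can at (350,310). The silver carriers are at (520,298), (525,352) and (588,357). The red look-alike at (568,314) is to be left alone. The grey purge button is at (511,235), and its green look-alike is at (472,208). I'll enlarge that area and measure it.

```bash
python3 - <<'E'
from h import *
P={n:grab(n) for n in("side","top")}
a=cv2.resize(P["top"]["color"][115:250,255:435],None,fx=4.2,fy=4.2,interpolation=cv2.INTER_CUBIC)
cv2.imwrite("pics/crop_top.png",cv2.convertScaleAbs(a,alpha=1.5))
for n,p in P.items():
    w=cloud(p); np.save(f"w_{n}.npy",w); cv2.imwrite(f"c_{n}.png",p["color"])
    X,Y,Z=w[...,0],w[...,1],w[...,2]
    print(n,"K",np.round(p["K"],1).tolist())
    m=(X>0.4)&(X<0.72)&(Y>-0.02)&(Y<0.32)
    f=m&(Z>0.155)&(Z<0.178)&(X<0.52); q=w[f]; print("front top pts",len(q),np.nanmean(q,0).round(4)); pol=np.polyfit(q[:,1],q[:,0],1); print(" slope",pol.round(4),"z max",np.percentile(q[:,2],[50,95]).round(4),"y",q[:,1].min().round(3),q[:,1].max().round(3))
    g=(m&(Z>0.105)&(Z<0.145)&(X>0.55)&(X<0.66)).astype(np.uint8)
    k,l,st,c=cv2.connectedComponentsWithStats(g)
    for i in range(1,k):
        if st[i,4]>8:
            q=w[l==i]; pol=np.polyfit(q[:,0],q[:,1],1); print(" peg",len(q),"xmin",q[:,0].min().round(3),"xmax",q[:,0].max().round(3),"y at .6",np.polyval(pol,.6).round(4),"slope",pol[0].round(3),"z",np.median(q[:,2]).round(3),np.percentile(q[:,2],95).round(3), "tip",np.median(q[q[:,0]<q[:,0].min()+.012],0).round(3))
    g=m&(Z>0.112)&(Z<0.135)&(X<0.56)&(X>.47); q=w[g]; print(" can",np.median(q,0).round(4),q.min(0).round(3),q.max(0).round(3),len(q))
    h=(X>.6)&(Y>0)&(Y<.33)&(Z>.175)&(Z<.2); q=w[h]; print(" housing",np.nanpercentile(q,[.5,50,99.5],axis=0).round(3).tolist())
    for nm,(cx,cy) in {"A":(.539,-.253),"B":(.443,-.258),"C":(.437,-.362),"red":(.517,-.337)}.items():
        r=(abs(X-cx)<.05)&(abs(Y-cy)<.045)
        for lo,hi in((.012,.06),(.085,.12)):
            q=w[r&(Z>lo)&(Z<hi)]
            if len(q)>5:
                e,v=np.linalg.eigh(np.cov(q[:,:2].T)); print(" ",nm,lo,len(q),q.mean(0).round(4),"ang",np.degrees(np.arctan2(v[1,1],v[0,1])).round(1),"sd",np.sqrt(e).round(4),"zmax",q[:,2].max().round(3))
    r=(X>.6)&(X<.7)&(Y>-.28)&(Y<-.2)&(Z>.012); q=w[r]; print(" btn",np.median(q,0).round(4),np.percentile(q[:,2],[50,90,98]).round(4), q.min(0).round(3),q.max(0).round(3))
E
```

```text
side K [[461.5, 0.0, 250.7], [0.0, 461.5, 193.8], [0.0, 0.0, 1.0]]
front top pts 689 [0.4382 0.1361 0.1676]
 slope [-0.0296  0.4423] z max [0.17   0.1744] y -0.017 0.265
 peg 80 xmin 0.583 xmax 0.659 y at .6 0.0371 slope 0.038 z 0.131 0.137 tip [0.588 0.037 0.133]
 peg 75 xmin 0.58 xmax 0.656 y at .6 0.0994 slope 0.028 z 0.132 0.137 tip [0.586 0.099 0.134]
 peg 88 xmin 0.58 xmax 0.659 y at .6 0.1609 slope 0.043 z 0.132 0.136 tip [0.584 0.161 0.133]
 peg 97 xmin 0.576 xmax 0.66 y at .6 0.2228 slope 0.031 z 0.131 0.136 tip [0.582 0.222 0.134]
 peg 44 xmin 0.651 xmax 0.66 y at .6 0.2629 slope 0.144 z 0.126 0.143 tip [0.655 0.272 0.126]
 can [0.5102 0.0466 0.1239] [0.483 0.012 0.112] [0.544 0.073 0.13 ] 274
 housing [[0.654, 0.002, 0.177], [0.771, 0.158, 0.188], [0.912, 0.281, 0.194]]
  A 0.012 97 [ 0.5407 -0.2525  0.0349] ang 82.9 sd [0.0045 0.011 ] zmax 0.06
  A 0.085 68 [ 0.5431 -0.2557  0.105 ] ang 84.8 sd [0.0021 0.0111] zmax 0.12
  B 0.012 72 [ 0.444  -0.2555  0.03  ] ang 89.1 sd [0.0082 0.0096] zmax 0.06
  B 0.085 38 [ 0.4448 -0.2597  0.1051] ang 108.8 sd [0.0017 0.0129] zmax 0.11
[... 1245 characters left out ...]
 0.0368] ang 88.9 sd [0.0057 0.0107] zmax 0.06
  A 0.085 52 [ 0.5426 -0.2564  0.1079] ang 86.6 sd [0.0018 0.0112] zmax 0.119
  B 0.012 34 [ 0.4457 -0.2576  0.0392] ang 131.5 sd [0.0058 0.0098] zmax 0.06
  B 0.085 30 [ 0.4453 -0.2601  0.112 ] ang 112.5 sd [0.0015 0.0105] zmax 0.119
  C 0.012 36 [ 0.4365 -0.3614  0.0366] ang 95.1 sd [0.0067 0.0085] zmax 0.059
  C 0.085 46 [ 0.4361 -0.3678  0.1089] ang 90.6 sd [0.0019 0.0114] zmax 0.118
  red 0.012 74 [ 0.5136 -0.3375  0.037 ] ang -148.8 sd [0.0033 0.0103] zmax 0.06
  red 0.085 69 [ 0.515  -0.3409  0.1057] ang -149.3 sd [0.0016 0.0106] zmax 0.118
 btn [ 0.6617 -0.2449  0.0198] [0.0198 0.0249 0.0265] [ 0.642 -0.267  0.012] [ 0.684 -0.223  0.027]
```

View pics/crop_top.png

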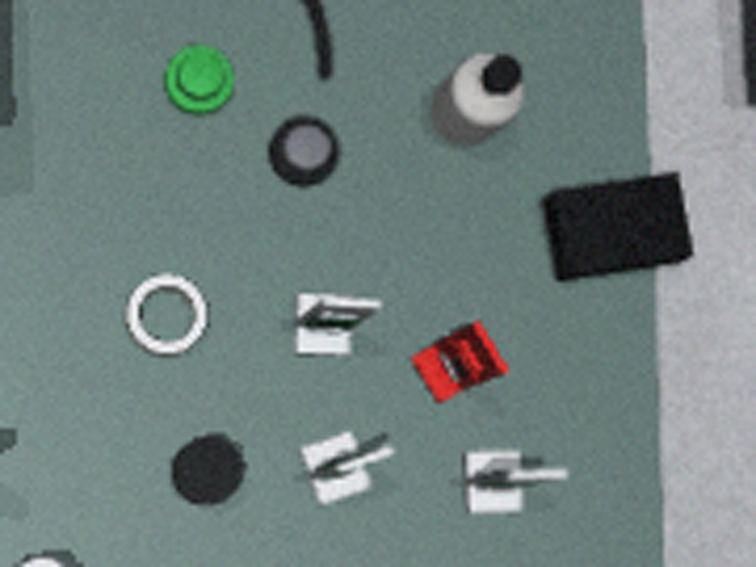

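The crop confirms it: three silver carriers, with the red one left out. The grey cap is the purge button and the green one is the look-alike. I'll start with the can.

>>> play_rows(
  series=[
    [87, 0.55, 1, 0.3, -0.003],
    [87, 0.55, 1, 0.3, -0.003],
    [87, 0.55, 1, 0, -0.003],
    [87, 0.55, 1, 0, -0.003],
    [87, 0.55, 1, 0, -0.003],
  ],
)

```text
clock: 2.02
ee_pos: [0.22, -0.4807, 0.2377]
ee_rot: [3.141, -0.0, 0.196]
force: [0.1, -0.3, 0.5]
grip_width: 0.998
gripper_force: 0.0
```

>>> play_rows(
  series=[
    [87, 0.55, 1, 0, -0.003],
    [87, 0.55, 1, 0, -0.003],
    [87, 0.55, 1, 0, -0.003],
    [87, 0.55, 1, 0, -0.003],
    [87, 0.55, 1, 0, -0.003],
  ],
)

```text
clock: 2.65
ee_pos: [0.2888, -0.3557, 0.2377]
ee_rot: [3.141, -0.0, 0.149]
force: [-0.1, 0.7, -0.3]
grip_width: 0.997
gripper_force: 0.0
```

>>> play_rows(
  series=[
    [87, 0.55, 1, 0, -0.003],
    [87, 0.55, 1, 0, -0.003],
    [87, 0.55, 1, 0, -0.003],
    [87, 0.55, 1, 0, -0.003],
    [87, 0.55, 1, 0, -0.003],
  ],
)

```text
clock: 3.28
ee_pos: [0.3575, -0.2307, 0.2378]
ee_rot: [3.141, -0.0, 0.102]
force: [-0.3, 0.1, -0.2]
grip_width: 0.998
gripper_force: 0.0
```

>>> play_rows(
  series=[
    [87, 0.55, 1, 0, -0.003],
    [87, 0.55, 1, 0, -0.003],
    [87, 0.55, 1, 0, -0.003],
    [87, 0.55, 1, 0, -0.003],
    [87, 0.55, 1, 0, -0.003],
  ],
)

```text
clock: 3.9
ee_pos: [0.4263, -0.1057, 0.2378]
ee_rot: [3.141, -0.001, 0.055]
force: [0.4, 0.2, 0.8]
grip_width: 1.002
gripper_force: 0.0
```

>>> play_rows(
  series=[
    [87, 0.55, 1, 0, -0.003],
    [87, 0.55, 1, 0, -0.003],
    [87, 0.55, 1, 0, -0.003],
    [87, 0.55, 1, 0, 0],
    [87, 0.6, 1, 0, 0],
  ],
)

```text
clock: 4.53
ee_pos: [0.4963, 0.0194, 0.2377]
ee_rot: [3.141, -0.0, 0.027]
force: [0.5, -0.2, -0.3]
grip_width: 1.001
gripper_force: 0.0
```

>>> play_rows(
  series=[
    [87, 0.3, 0.5, 0, 0],
    [87, 0.3, 0.5, 0, 0],
    [87, 0, 0, -0.6, 0],
    [87, 0, 0, -0.6, 0],
    [87, 0, 0, 0, 0],
  ],
)

```text
clock: 5.15
ee_pos: [0.5091, 0.043, 0.205]
ee_rot: [-3.141, 0.004, 0.026]
force: [0.3, -0.8, -0.5]
grip_width: 1.001
gripper_force: 0.0
```

```bash
python3 - <<'E'
from h import *
print(np.round(manip.read_state()["ee_pos"],4))
for n in("side","top"):
    p=grab(n); w=cloud(p);X,Y,Z=w[...,0],w[...,1],w[...,2]
    q=w[(X>.46)&(X<.57)&(Y>-.01)&(Y<.24)&(Z>.112)&(Z<.130)]
    print(n,len(q),np.median(q,0).round(4) if len(q) else "",[np.round(d["at"],3) for d in manip.find_in(p,"can0")])
    cv2.imwrite(f"pics/{n}1.png",p["color"])
E
```

```text
[0.5091 0.043  0.205 ]
side 272 [0.511  0.0459 0.1239] [array([0.512, 0.054, 0.123])]
top 17 [0.4884 0.0534 0.1223] [array([ 0.445, -0.173,  0.042])]
```

>>> play_rows(
  series=[
    [87, 0.05, 0.05, -0.8, 0],
    [87, 0, 0, -0.8, 0],
    [87, 0, 0, -0.8, 0],
    [87, 0, 0, -0.9, 0],
    [87, 0, 0, -0.8, 0],
  ],
)

```text
clock: 5.98
ee_pos: [0.5125, 0.0446, 0.105]
ee_rot: [3.141, -0.001, 0.027]
force: [0.0, 0.2, 0.7]
grip_width: 0.996
gripper_force: 0.0
```

>>> play_rows(
  series=[
    [40, 0, 0, 0, 0],
    [40, 0, 0, 0, 0],
    [40, 0, 0, 0, 0],
    [40, 0, 0, 0, 0],
    [40, 0, 0, 0, 0],
  ],
  force=30,
)

```text
clock: 6.6
ee_pos: [0.513, 0.0445, 0.1061]
ee_rot: [3.141, -0.002, 0.027]
force: [0.3, -1.8, 3.6]
grip_width: 0.657
gripper_force: 30.0
```

>>> play_rows(
  series=[
    [40, 0, 0, 0.5, 0],
    [40, 0, 0, 0.9, 0],
    [40, 0, 0, 0.9, 0],
    [40, 0, 0, 0.9, 0],
    [40, 0, 0.4, 0.8, 0],
  ],
)

```text
clock: 7.22
ee_pos: [0.5118, 0.0546, 0.206]
ee_rot: [-3.141, 0.0, 0.026]
force: [1.2, 0.1, -2.7]
grip_width: 0.656
gripper_force: 30.0
```

>>> play_rows(
  series=[
    [40, 0, 0.8, 0, 0],
    [40, 0, 1, 0, 0],
    [40, 0, 1, 0, 0],
    [40, 0, 1, 0, 0],
    [40, 0, 1, 0, 0],
  ],
)

```text
clock: 7.85
ee_pos: [0.5115, 0.1756, 0.2051]
ee_rot: [-3.141, 0.001, 0.027]
force: [1.0, 0.3, -3.1]
grip_width: 0.66
gripper_force: 30.0
```

>>> play_rows(
  series=[
    [40, 0, 1, 0, 0],
    [40, 0, 1, 0, 0],
    [40, 0, 1, 0, 0],
    [40, 0, 1, 0, 0],
    [40, 0, 1, 0, 0],
  ],
)

```text
clock: 8.48
ee_pos: [0.5115, 0.3005, 0.2049]
ee_rot: [3.141, 0.001, 0.027]
force: [1.0, -0.1, -2.1]
grip_width: 0.654
gripper_force: 30.0
```

>>> play_rows(
  series=[
    [40, 0, 1, 0, 0],
    [40, 0, 1, 0, 0],
    [40, 0, 0.8, 0, 0],
    [40, 0, 0.5, 0, 0],
    [40, 0, 0.1, 0, 0],
  ],
)

```text
clock: 9.1
ee_pos: [0.512, 0.3853, 0.2048]
ee_rot: [3.141, 0.0, 0.028]
force: [0.4, -0.2, -2.6]
grip_width: 0.659
gripper_force: 30.0
```

>>> play_rows(
  series=[
    [40, 0, 0, -0.9, 0],
    [40, 0, 0, -0.9, 0],
    [40, 0, 0, -0.9, 0],
    [40, 0, 0, -0.8, 0],
    [40, 0, 0, -0.4, 0],
  ],
)

```text
clock: 9.72
ee_pos: [0.5116, 0.384, 0.106]
ee_rot: [3.141, 0.002, 0.027]
force: [-0.8, -0.2, -2.4]
grip_width: 0.659
gripper_force: 30.0
```

>>> play_rows(
  series=[
    [40, 0, 0, -0.15, 0],
    [40, 0, 0, -0.15, 0],
    [40, 0, 0, -0.12, 0],
    [40, 0, 0, -0.04, 0],
    [40, 0, 0, 0, 0],
  ],
)

```text
clock: 10.35
ee_pos: [0.5122, 0.3848, 0.0962]
ee_rot: [-3.141, -0.0, 0.027]
force: [-0.1, -0.6, -3.3]
grip_width: 0.66
gripper_force: 30.0
```

>>> play_rows(
  series=[
    [40, 0, 0, -0.05, 0],
    [40, 0, 0, -0.04, 0],
    [40, 0, 0, 0, 0],
    [40, 0, 0, 0, 0],
    [40, 0, 0, 0, 0],
  ],
)

```text
clock: 10.98
ee_pos: [0.5123, 0.3848, 0.0942]
ee_rot: [-3.141, -0.001, 0.027]
force: [-0.9, -0.3, 1.4]
grip_width: 0.656
gripper_force: 30.0
```

>>> play_rows(
  series=[
    [87, 0, 0, 0, 0],
    [87, 0, 0, 0, 0],
    [87, 0, 0, 0, 0],
    [87, 0, 0, 0, 0],
    [87, 0, 0, 0.5, 0],
  ],
)

```text
clock: 11.6
ee_pos: [0.5112, 0.3842, 0.1054]
ee_rot: [3.14, 0.002, 0.027]
force: [0.1, -0.7, -0.4]
grip_width: 0.996
gripper_force: 0.0
```

>>> play_rows(
  series=[
    [87, 0, 0, 1, 0],
    [87, 0, 0, 1, 0],
    [87, 0, 0, 1, 0],
    [87, 0, 0, 1, 0],
    [87, 0, 0, 1, 0],
  ],
)

```text
clock: 12.22
ee_pos: [0.5123, 0.3848, 0.2333]
ee_rot: [-3.141, -0.001, 0.027]
force: [0.7, 0.6, 0.0]
grip_width: 1.0
gripper_force: 0.0
```

>>> play_rows(
  series=[
    [87, 0, -0.8, 0.5, 0],
    [87, 0, -1, 0, 0.05],
    [40, 0, -1, 0, 0.055],
    [40, 0, -1, 0, 0.055],
    [40, 0, -1, 0, 0.055],
  ],
)

```text
clock: 12.85
ee_pos: [0.5117, 0.2626, 0.2436]
ee_rot: [3.141, 0.001, 0.708]
force: [0.1, -0.4, -0.6]
grip_width: 0.743
gripper_force: 0.0
```

>>> play_rows(
  series=[
    [40, 0, -1, 0, 0.055],
    [40, 0, -1, 0, 0.055],
    [40, 0, -1, 0, 0.055],
    [40, 0, -1, 0, 0.055],
    [40, 0, -1, 0, 0.055],
  ],
)

```text
clock: 13.48
ee_pos: [0.5114, 0.1378, 0.2436]
ee_rot: [-3.141, 0.001, 1.572]
force: [-0.2, -0.6, -0.6]
grip_width: 0.462
gripper_force: 0.0
```

>>> play_rows(
  series=[
    [40, 0, -1, 0, 0.055],
    [40, 0, -1, 0, 0.055],
    [40, 0, -1, 0, 0],
    [40, 0, -1, 0, 0],
    [40, 0, -1, 0, 0],
  ],
)

```text
clock: 14.1
ee_pos: [0.5112, 0.013, 0.2436]
ee_rot: [-3.141, 0.0, 1.911]
force: [-0.3, 0.0, 0.2]
grip_width: 0.458
gripper_force: 0.0
```

>>> play_rows(
  series=[
    [40, -0.3, -1, 0, 0],
    [40, -0.5, -1, 0, 0],
    [40, -0.5, -1, 0, 0],
    [40, -0.5, -1, 0, 0],
    [40, -0.4, -1, 0, 0],
  ],
)

```text
clock: 14.72
ee_pos: [0.4555, -0.1116, 0.2436]
ee_rot: [-3.141, 0.0, 1.911]
force: [0.1, 0.5, 0.9]
grip_width: 0.457
gripper_force: 0.0
```

```bash
python3 - <<'E'
from h import *
s=manip.read_state();print(np.round(s["ee_pos"],4),s["ee_rot"])
for n in("side","top"):
    p=grab(n); w=cloud(p);X,Y,Z=w[...,0],w[...,1],w[...,2]
    q=w[(X>.40)&(X<.63)&(Y>.32)&(Y<.45)&(Z>.095)&(Z<.125)]
    print(n,"can",len(q),np.median(q,0).round(4))
    q=w[(X>.3)&(X<.7)&(Y>.28)&(Y<.48)&(Z<.006)&(Z>-.01)&(p["color"].max(-1)<32)]
    print("pad",np.percentile(q,[1,50,99],axis=0).round(3).tolist())
    q=w[(abs(X-.445)<.04)&(abs(Y+.26)<.04)&(Z>.085)&(Z<.119)]
    if len(q)>5:print("B",len(q),q.mean(0).round(4))
    cv2.imwrite(f"pics/{n}2.png",p["color"])
E
```

```text
[ 0.4555 -0.1116  0.2436] [-3.14099497e+00  9.04172272e-05  1.91140642e+00]
side can 457 [0.5066 0.3851 0.1115]
pad [[0.406, 0.334, -0.001], [0.467, 0.393, 0.003], [0.615, 0.427, 0.006]]
B 36 [ 0.4446 -0.2591  0.1053]
top can 399 [0.5111 0.3822 0.1098]
pad [[0.403, 0.334, -0.004], [0.492, 0.376, 0.001], [0.617, 0.429, 0.006]]
B 17 [ 0.4482 -0.2679  0.1152]
```

>>> play_rows(
  series=[
    [40, -0.1, -1, 0, 0.006],
    [40, -0.1, -1, 0, 0],
    [40, -0.1, -1, 0, 0],
    [40, -0.1, -1, 0, 0],
    [40, -0.02, -1, 0, 0],
  ],
)

```text
clock: 15.45
ee_pos: [0.4462, -0.2355, 0.2436]
ee_rot: [-3.142, -0.0, 1.931]
force: [0.7, 0.1, 1.3]
grip_width: 0.46
gripper_force: 0.0
```

>>> play_rows(
  series=[
    [40, 0, -0.7, 0, 0],
    [40, 0, -0.23, 0, 0],
    [40, 0, 0, -0.9, 0],
    [40, 0, 0, -0.9, 0],
    [40, 0, 0, -0.9, 0],
  ],
)

```text
clock: 16.08
ee_pos: [0.4467, -0.2577, 0.1757]
ee_rot: [3.141, -0.0, 1.931]
force: [-0.1, -0.1, 0.8]
grip_width: 0.459
gripper_force: 0.0
```

>>> play_rows(
  series=[
    [40, 0, 0, -0.9, 0],
    [40, 0, 0, -0.9, 0],
    [40, 0, 0, -0.9, 0],
    [40, 0, 0, -0.5, 0],
    [40, 0, 0, -0.16, 0],
  ],
)

```text
clock: 16.7
ee_pos: [0.4464, -0.2579, 0.0917]
ee_rot: [-3.141, -0.001, 1.931]
force: [-0.2, 0.1, 0.1]
grip_width: 0.456
gripper_force: 0.0
```

>>> play_rows(
  series=[
    [0, 0, 0, 0, 0],
    [0, 0, 0, 0, 0],
    [0, 0, 0, 0, 0],
    [0, 0, 0, 0, 0],
    [0, 0, 0, 0, 0],
  ],
  force=30,
)

```text
clock: 17.32
ee_pos: [0.4466, -0.2586, 0.0924]
ee_rot: [-3.142, 0.0, 1.931]
force: [-0.9, -1.3, 1.9]
grip_width: 0.056
gripper_force: 30.0
```

>>> play_rows(
  series=[
    [0, 0, 0, 0.5, 0],
    [0, 0, 0, 1, 0],
    [0, 0, 0, 1, 0],
    [0, 0, 0, 1, 0],
    [0, 0, 0, 1, 0],
  ],
)

```text
clock: 17.95
ee_pos: [0.4466, -0.2585, 0.2064]
ee_rot: [3.141, 0.0, 1.931]
force: [0.5, -0.8, -0.7]
grip_width: 0.053
gripper_force: 30.0
```

>>> play_rows(
  series=[
    [0, 0, 0.4, 1, -0.02],
    [0, 0.2, 0.8, 1, -0.03],
    [0, 0.3, 1, 0.7, -0.03],
    [0, 0.4, 1, 0, -0.024],
    [0, 0.4, 1, 0, 0],
  ],
)

```text
clock: 18.58
ee_pos: [0.4795, -0.1528, 0.2735]
ee_rot: [3.14, 0.001, 1.603]
force: [0.6, -0.0, -1.1]
grip_width: 0.055
gripper_force: 30.0
```

>>> play_rows(
  series=[
    [0, 0.4, 1, 0, 0],
    [0, 0.4, 1, 0, 0],
    [0, 0.4, 1, 0, 0],
    [0, 0.4, 1, 0, 0],
    [0, 0.4, 1, 0, 0],
  ],
)

```text
clock: 19.2
ee_pos: [0.5293, -0.0276, 0.2731]
ee_rot: [3.141, 0.0, 1.604]
force: [1.1, -0.7, -2.0]
grip_width: 0.056
gripper_force: 30.0
```

>>> play_rows(
  series=[
    [0, 0.3, 1, 0, 0],
    [0, 0.3, 1, 0, 0],
    [0, 0.2, 1, 0, 0],
    [0, 0.2, 1, 0, 0],
    [0, 0, 1, 0, 0],
  ],
)

```text
clock: 19.82
ee_pos: [0.5542, 0.0974, 0.273]
ee_rot: [3.141, -0.0, 1.604]
force: [-0.4, 0.0, -0.3]
grip_width: 0.051
gripper_force: 30.0
```

>>> play_rows(
  series=[
    [0, 0, 1, 0, 0],
    [0, 0, 0.6, 0, 0],
    [0, 0, 0, 0, 0],
    [0, 0, 0, 0, 0],
    [0, 0, 0, 0, 0],
  ],
)

```text
clock: 20.45
ee_pos: [0.5542, 0.1356, 0.2723]
ee_rot: [-3.142, 0.0, 1.603]
force: [-0.5, 0.3, -0.7]
grip_width: 0.056
gripper_force: 30.0
```

>>> play_rows(
  series=[
    [0, 0, 0.6, 0, 0],
    [0, 0, 0.46, -0.7, 0],
    [0, 0, 0, -0.9, 0],
    [0, 0, 0, -0.9, 0],
    [0, 0, 0, -0.9, 0],
  ],
)

```text
clock: 21.08
ee_pos: [0.5533, 0.1638, 0.185]
ee_rot: [-3.14, 0.0, 1.605]
force: [-0.8, -0.4, -1.0]
grip_width: 0.054
gripper_force: 30.0
```

>>> play_rows(
  series=[
    [0, 0, 0, -0.9, 0],
    [0, 0, 0, -0.6, 0],
    [0, 0, 0, -0.18, 0],
    [0, 0, 0, 0, 0],
    [0, 0, 0, 0, 0],
  ],
)

```text
clock: 21.7
ee_pos: [0.5548, 0.1631, 0.1463]
ee_rot: [3.14, -0.0, 1.604]
force: [0.2, -0.4, -1.5]
grip_width: 0.058
gripper_force: 30.0
```

```bash
cat > look.py <<'E'
from h import *
import sys
i=sys.argv[1]; s=manip.read_state(); T=s["ee_pos"]; print(np.round(T,4),np.round(s["ee_rot"],3))
for n in("side",):
    p=grab(n); w=cloud(p);X,Y,Z=w[...,0],w[...,1],w[...,2]
    r=(abs(X-T[0])<.008)&(abs(Y-T[1])<.03)
    q=w[r&(Z>.03)&(Z<T[2]-.035)]
    print("plate low",len(q),q.mean(0).round(4),np.percentile(q[:,1],[2,98]).round(4))
    c=pix(p,T-[0,0,.03])[0].astype(int); 
    im=p["color"][max(c[1]-65,0):c[1]+65,max(c[0]-85,0):c[0]+85]
    cv2.imwrite(f"pics/in_{i}.png",cv2.convertScaleAbs(cv2.resize(im,None,fx=4.5,fy=4.5,interpolation=cv2.INTER_CUBIC),alpha=1.4))
E
python3 look.py a
```

```text
[0.5548 0.1631 0.1463] [ 3.14  -0.     1.604]
plate low 151 [0.5522 0.1609 0.0846] [0.1395 0.1761]
```

View pics/in_a.png

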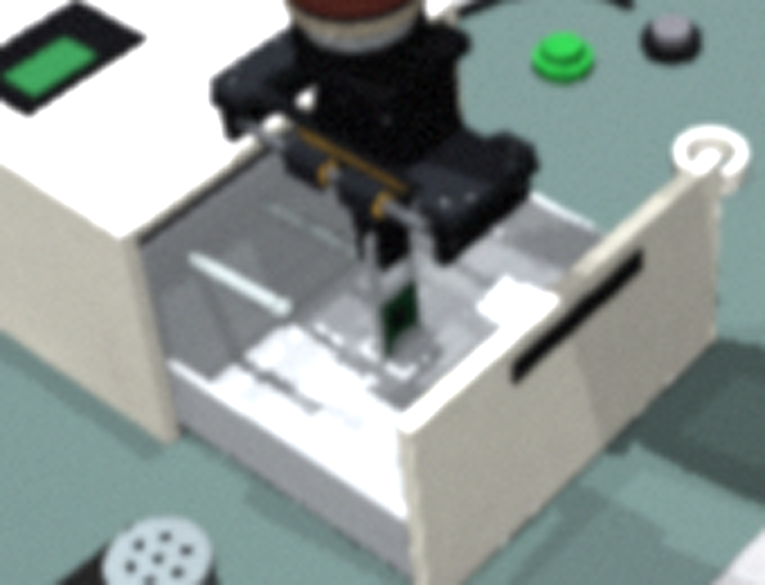

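The carrier hangs in front of peg 1, with its plate centred at y≈0.16. I'll slide it on now.

>>> play_rows(
  series=[
    [0, 0.3, 0, 0, 0],
    [0, 0.4, 0, 0, 0],
    [0, 0.5, 0.03, 0, 0],
    [0, 0.6, 0.02, 0, 0],
    [0, 0.52, 0, 0, 0],
  ],
)

```text
clock: 22.38
ee_pos: [0.6133, 0.1642, 0.1452]
ee_rot: [3.141, 0.0, 1.604]
force: [1.3, -0.5, -1.8]
grip_width: 0.056
gripper_force: 30.0
```

>>> play_rows(
  series=[
    [0, 0, 0, -0.08, 0],
    [0, 0, 0, -0.08, 0],
    [0, 0, 0, -0.06, 0],
    [0, 0, 0, 0, 0],
    [0, 0, 0, 0, 0],
  ],
)

```text
clock: 23.0
ee_pos: [0.612, 0.1643, 0.14]
ee_rot: [3.141, -0.0, 1.604]
force: [0.4, 0.4, -0.3]
grip_width: 0.052
gripper_force: 30.0
```

>>> play_rows(
  series=[
    [0, 0, 0, -0.06, 0],
    [0, 0, 0, -0.05, 0],
    [0, 0, 0, 0, 0],
    [0, 0, 0, 0, 0],
    [0, 0, 0, 0, 0],
  ],
)

```text
clock: 23.62
ee_pos: [0.6122, 0.1642, 0.1372]
ee_rot: [3.141, -0.0, 1.604]
force: [-1.8, -0.4, 0.5]
grip_width: 0.058
gripper_force: 30.0
```

>>> play_rows(
  series=[
    [24, 0, 0, 0, 0],
    [24, 0, 0, 0, 0],
    [24, 0, 0, 0, 0],
    [24, 0, 0, 0, 0],
    [24, 0, 0, 0.3, 0],
  ],
)

```text
clock: 24.25
ee_pos: [0.6115, 0.1642, 0.144]
ee_rot: [-3.14, 0.0, 1.604]
force: [-0.2, -0.2, -0.2]
grip_width: 0.273
gripper_force: 0.0
```

>>> play_rows(
  series=[
    [24, 0, 0, 0.6, 0],
    [24, 0, 0, 1, 0],
    [24, 0, 0, 1, 0],
    [24, 0, 0, 1, 0],
    [24, 0, 0, 1, 0],
  ],
)

```text
clock: 24.88
ee_pos: [0.6124, 0.1643, 0.262]
ee_rot: [3.14, -0.0, 1.604]
force: [0.7, -0.0, 0.2]
grip_width: 0.272
gripper_force: 0.0
```

```bash
cat > pk.py <<'E'
from h import *
s=manip.read_state();print(np.round(s["ee_pos"],4),s["ee_rot"][2].round(4))
for n in("side","top"):
    p=grab(n); w=cloud(p);X,Y,Z=w[...,0],w[...,1],w[...,2]
    q=w[(X>.40)&(X<.63)&(Y>.32)&(Y<.45)&(Z>.095)&(Z<.125)]
    print(n,"can",len(q),np.median(q,0).round(3) if len(q) else "")
    for nm,(cx,cy) in {"A":(.543,-.256),"B":(.445,-.258),"C":(.437,-.366),"p1":(.62,.161),"p2":(.62,.099),"p3":(.62,.037)}.items():
        h=.04 if nm[0]=="p" else 0
        q=w[(abs(X-cx)<.05)&(abs(Y-cy)<.03)&(Z>.092+h)&(Z<.121+h)&(p["color"].max(-1)>0)]
        if len(q)>8:
            e,v=np.linalg.eigh(np.cov(q[:,:2].T)); print(" ",nm,len(q),q.mean(0).round(4),"ang",np.degrees(np.arctan2(v[1,1],v[0,1])).round(1),"sd",np.sqrt(e).round(4))
    cv2.imwrite("pics/last_%s.png"%n,p["color"])
E
python3 pk.py; python3 look.py b
```

```text
[0.6124 0.1643 0.262 ] 1.6041
side can 459 [0.507 0.385 0.112]
  A 59 [ 0.5428 -0.2549  0.1078] ang 86.3 sd [0.0019 0.0113]
  C 49 [ 0.4369 -0.3686  0.1072] ang 90.0 sd [0.0018 0.0122]
  p1 218 [0.6362 0.1615 0.1439] ang -177.2 sd [0.0141 0.0304]
  p2 99 [0.6453 0.102  0.1411] ang -175.6 sd [0.014  0.0327]
  p3 65 [0.6381 0.0396 0.1391] ang -176.3 sd [0.0118 0.0339]
top can 0 
  A 49 [ 0.5427 -0.2563  0.1096] ang 86.3 sd [0.0019 0.0112]
  C 43 [ 0.436  -0.3686  0.1107] ang 91.0 sd [0.0019 0.0112]
  p1 71 [0.6206 0.1566 0.1413] ang 176.8 sd [0.0082 0.0281]
  p2 38 [0.6277 0.0973 0.1357] ang 176.0 sd [0.0117 0.0355]
  p3 40 [0.6218 0.0405 0.1339] ang -172.5 sd [0.0076 0.0343]
[0.6143 0.1646 0.2649] [ 3.134e+00 -1.000e-03  1.604e+00]
plate low 284 [0.6106 0.1618 0.1116] [0.1411 0.1779]
```

View pics/in_b.png

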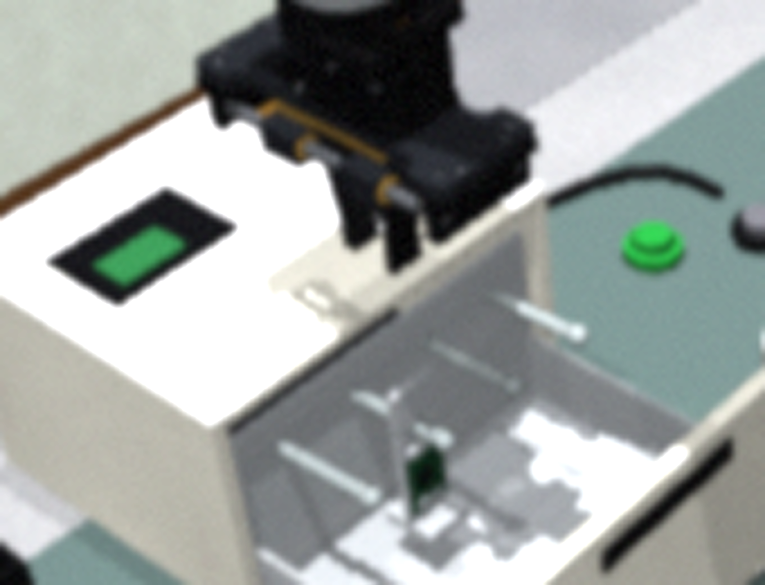

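Carrier B hangs on peg 1, with its eye around the rod in front of the panel. Next is carrier A.

>>> play_rows(
  series=[
    [40, -0.3, -0.8, 0, -0.01],
    [40, -0.3, -1, 0, -0.011],
    [40, -0.3, -1, 0, -0.01],
    [40, -0.3, -1, 0, 0],
    [40, -0.3, -1, 0, 0],
  ],
)

```text
clock: 25.65
ee_pos: [0.5729, 0.0424, 0.2578]
ee_rot: [-3.139, 0.0, 1.505]
force: [-0.1, -0.1, 0.4]
grip_width: 0.458
gripper_force: 0.0
```

>>> play_rows(
  series=[
    [40, -0.3, -1, 0, 0],
    [40, -0.3, -1, 0, 0],
    [40, -0.3, -1, 0, 0],
    [40, -0.3, -1, 0, 0],
    [40, -0.09, -1, 0, 0],
  ],
)

```text
clock: 26.28
ee_pos: [0.5404, -0.0822, 0.2579]
ee_rot: [-3.139, -0.0, 1.505]
force: [-1.0, 0.6, -0.1]
grip_width: 0.459
gripper_force: 0.0
```

>>> play_rows(
  series=[
    [40, 0, -1, 0, 0],
    [40, 0, -1, 0, 0],
    [40, 0, -1, 0, 0],
    [40, 0, -1, 0, 0],
    [40, 0, -1, 0, 0],
  ],
)

```text
clock: 26.9
ee_pos: [0.5406, -0.207, 0.2578]
ee_rot: [-3.139, -0.001, 1.505]
force: [0.4, -0.4, -0.1]
grip_width: 0.459
gripper_force: 0.0
```

>>> play_rows(
  series=[
    [40, 0, -1, -0.3, 0],
    [40, 0, -1, -0.6, 0],
    [40, 0, 0, -0.9, 0],
    [40, 0, 0, -0.9, 0],
    [40, 0, 0, -0.9, 0],
  ],
)

```text
clock: 27.52
ee_pos: [0.5409, -0.2561, 0.1669]
ee_rot: [-3.139, -0.001, 1.505]
force: [0.0, 0.3, 0.2]
grip_width: 0.461
gripper_force: 0.0
```

>>> play_rows(
  series=[
    [40, 0.07, 0, -0.9, 0],
    [40, 0, 0, -0.9, 0],
    [40, 0, 0, -0.7, 0],
    [40, 0, 0, -0.4, 0],
    [40, 0, 0, -0.06, 0],
  ],
)

```text
clock: 28.15
ee_pos: [0.5436, -0.2557, 0.0946]
ee_rot: [-3.14, -0.001, 1.506]
force: [-0.1, 0.6, 0.3]
grip_width: 0.46
gripper_force: 0.0
```

>>> play_rows(
  series=[
    [0, 0, 0, 0, 0],
    [0, 0, 0, 0, 0],
    [0, 0, 0, 0, 0],
    [0, 0, 0, 0, 0],
    [0, 0, 0, 0, 0],
  ],
  force=30,
)

```text
clock: 28.78
ee_pos: [0.5442, -0.2558, 0.0957]
ee_rot: [3.141, 0.0, 1.507]
force: [-1.3, 1.0, 0.4]
grip_width: 0.055
gripper_force: 30.0
```

>>> play_rows(
  series=[
    [0, 0, 0, 0.5, 0],
    [0, 0, 0, 1, 0],
    [0, 0, 0, 1, 0],
    [0, 0, 0, 1, 0],
    [0, 0, 0, 1, 0],
  ],
)

```text
clock: 29.4
ee_pos: [0.5441, -0.2557, 0.2096]
ee_rot: [3.141, 0.0, 1.507]
force: [0.7, -0.5, -1.6]
grip_width: 0.049
gripper_force: 30.0
```

>>> play_rows(
  series=[
    [0, 0, 0.2, 1, 0.01],
    [0, 0.04, 0.6, 1, 0.011],
    [0, 0.1, 1, 0.7, 0.01],
    [0, 0.1, 1, 0, 0],
    [0, 0.1, 1, 0, 0],
  ],
)

```text
clock: 30.02
ee_pos: [0.5527, -0.16, 0.2767]
ee_rot: [3.14, 0.0, 1.604]
force: [0.3, 0.4, -1.1]
grip_width: 0.05
gripper_force: 30.0
```

>>> play_rows(
  series=[
    [0, 0.1, 1, 0, 0],
    [0, 0, 1, 0, 0],
    [0, 0, 1, 0, 0],
    [0, 0, 1, 0, 0],
    [0, 0, 1, 0, 0],
  ],
)

```text
clock: 30.65
ee_pos: [0.555, -0.0349, 0.2763]
ee_rot: [3.141, 0.0, 1.604]
force: [-0.2, 0.2, -1.7]
grip_width: 0.052
gripper_force: 30.0
```

>>> play_rows(
  series=[
    [0, 0, 1, 0, 0],
    [0, 0, 1, 0, 0],
    [0, 0, 1, 0, 0],
    [0, 0, 1, 0, 0],
    [0, 0, 0.8, 0, 0],
  ],
)

```text
clock: 31.28
ee_pos: [0.555, 0.0853, 0.2762]
ee_rot: [3.141, -0.0, 1.604]
force: [0.1, -1.0, -0.2]
grip_width: 0.055
gripper_force: 30.0
```

>>> play_rows(
  series=[
    [0, 0, 0.6, 0, 0],
    [0, 0, 0, -0.7, 0],
    [0, 0, 0, -0.9, 0],
    [0, 0, 0, -0.9, 0],
    [0, 0, 0, -0.9, 0],
  ],
)

```text
clock: 31.9
ee_pos: [0.5544, 0.0983, 0.1882]
ee_rot: [-3.14, 0.001, 1.603]
force: [0.3, 0.2, -1.3]
grip_width: 0.056
gripper_force: 30.0
```

>>> play_rows(
  series=[
    [0, 0, 0, -0.9, 0],
    [0, 0, 0, -0.6, 0],
    [0, 0, 0, -0.1, 0],
    [0, 0, 0, 0, 0],
    [0, 0, 0, 0, 0],
  ],
)

```text
clock: 32.52
ee_pos: [0.5559, 0.0992, 0.1516]
ee_rot: [3.14, 0.0, 1.604]
force: [-0.1, 0.7, -1.4]
grip_width: 0.057
gripper_force: 30.0
```

```bash
python3 look.py c
```

```text
[0.5559 0.0992 0.1516] [3.14  0.    1.604]
plate low 149 [0.5534 0.1011 0.0872] [0.0806 0.1166]
```

>>> play_rows(
  series=[
    [0, 0.3, 0, -0.08, 0],
    [0, 0.4, 0, 0, 0],
    [0, 0.5, 0, 0, 0],
    [0, 0.6, 0.02, 0, 0],
    [0, 0.5, 0, 0, 0],
  ],
)

```text
clock: 33.2
ee_pos: [0.6138, 0.0997, 0.1484]
ee_rot: [3.141, 0.0, 1.604]
force: [-0.1, -0.4, -1.6]
grip_width: 0.054
gripper_force: 30.0
```

>>> play_rows(
  series=[
    [0, 0, 0, -0.1, 0],
    [0, 0, 0, -0.08, 0],
    [0, 0, 0, -0.08, 0],
    [0, 0, 0, -0.05, 0],
    [0, 0, 0, 0, 0],
  ],
)

```text
clock: 33.83
ee_pos: [0.6125, 0.0998, 0.1409]
ee_rot: [3.142, -0.0, 1.604]
force: [0.1, 0.3, -0.8]
grip_width: 0.053
gripper_force: 30.0
```

>>> play_rows(
  series=[
    [0, 0, 0, -0.05, 0],
    [24, 0, 0, 0, 0],
    [24, 0, 0, 0, 0],
    [24, 0, 0, 0, 0],
    [24, 0, 0, 0, 0],
  ],
)

```text
clock: 34.45
ee_pos: [0.6126, 0.0997, 0.1394]
ee_rot: [-3.142, -0.0, 1.604]
force: [-0.2, 0.4, -0.2]
grip_width: 0.272
gripper_force: 0.0
```

>>> play_rows(
  series=[
    [24, 0, 0, 0.6, 0],
    [24, 0, 0, 1, 0],
    [24, 0, 0, 1, 0],
    [24, 0, 0, 1, 0],
    [24, 0, 0, 1, 0],
  ],
)

```text
clock: 35.08
ee_pos: [0.6128, 0.0997, 0.2568]
ee_rot: [3.14, -0.0, 1.604]
force: [0.1, 0.4, -0.3]
grip_width: 0.274
gripper_force: 0.0
```

```bash
python3 pk.py; python3 look.py d
```

```text
[0.6128 0.0997 0.2568] 1.6041
side can 452 [0.507 0.386 0.112]
  C 50 [ 0.4367 -0.3679  0.1071] ang 88.5 sd [0.0019 0.0118]
  p1 225 [0.6346 0.161  0.1438] ang -178.4 sd [0.0138 0.0303]
  p2 186 [0.6327 0.1006 0.1438] ang -176.6 sd [0.0134 0.0306]
  p3 63 [0.6301 0.0391 0.1379] ang -176.0 sd [0.0109 0.0332]
top can 394 [0.511 0.382 0.11 ]
  C 44 [ 0.436  -0.3684  0.1104] ang 90.5 sd [0.0019 0.0112]
  p2 16 [0.6474 0.0827 0.1412] ang 178.8 sd [0.006  0.0283]
  p3 36 [0.6189 0.04   0.1345] ang -173.4 sd [0.0079 0.0342]
[0.6147 0.0998 0.2596] [ 3.134 -0.     1.604]
plate low 273 [0.6111 0.1007 0.1116] [0.0794 0.1163]
```

View pics/in_d.png

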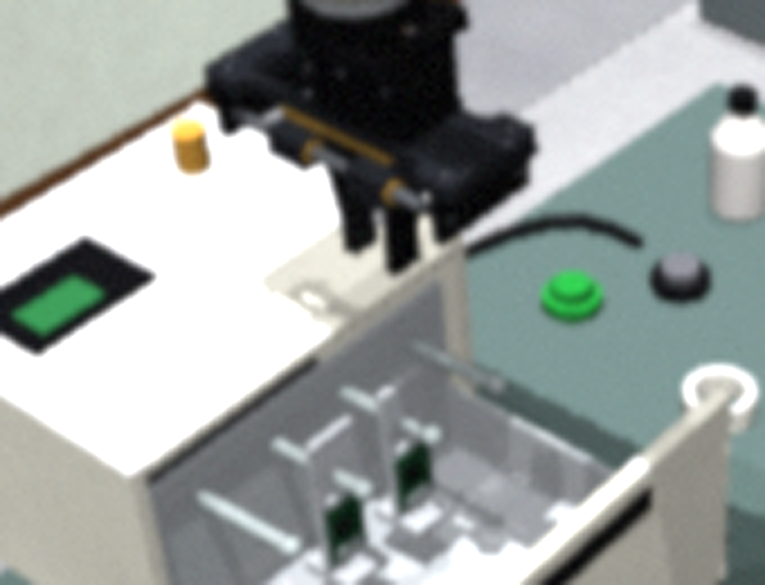

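Both hang, on pegs 1 and 2. Now the third carrier, C.

>>> play_rows(
  series=[
    [40, -0.3, -0.7, 0, -0.01],
    [40, -0.4, -1, 0, 0],
    [40, -0.4, -1, 0, 0],
    [40, -0.4, -1, 0, 0],
    [40, -0.4, -1, 0, 0],
  ],
)

```text
clock: 35.85
ee_pos: [0.5633, -0.0194, 0.2527]
ee_rot: [-3.139, -0.0, 1.571]
force: [0.2, -0.5, 0.4]
grip_width: 0.461
gripper_force: 0.0
```

>>> play_rows(
  series=[
    [40, -0.4, -1, 0, 0],
    [40, -0.4, -1, 0, 0],
    [40, -0.4, -1, 0, 0],
    [40, -0.4, -1, 0, 0],
    [40, -0.4, -1, 0, 0],
  ],
)

```text
clock: 36.48
ee_pos: [0.5131, -0.144, 0.2528]
ee_rot: [-3.139, -0.001, 1.571]
force: [1.3, -0.4, 0.4]
grip_width: 0.463
gripper_force: 0.0
```

>>> play_rows(
  series=[
    [40, -0.4, -1, 0, 0],
    [40, -0.4, -1, 0, 0],
    [40, -0.4, -1, 0, 0],
    [40, -0.4, -1, 0, 0],
    [40, -0.4, -1, 0, 0],
  ],
)

```text
clock: 37.1
ee_pos: [0.463, -0.2686, 0.2528]
ee_rot: [-3.139, -0.001, 1.571]
force: [-0.1, 0.1, -0.5]
grip_width: 0.458
gripper_force: 0.0
```

>>> play_rows(
  series=[
    [40, -0.4, -1, 0, 0],
    [40, -0.4, -1, 0, 0],
    [40, -0.4, -1, 0, 0],
    [40, 0, -1, 0, 0],
    [40, 0, 0, -0.5, 0],
  ],
)

```text
clock: 37.72
ee_pos: [0.4337, -0.3694, 0.2411]
ee_rot: [-3.141, 0.0, 1.569]
force: [1.1, 0.6, -0.2]
grip_width: 0.458
gripper_force: 0.0
```

>>> play_rows(
  series=[
    [40, 0, 0, -0.9, 0],
    [40, 0, 0, -0.9, 0],
    [40, 0, 0, -0.9, 0],
    [40, 0, 0, -0.4, 0],
    [40, 0, 0, 0, 0],
  ],
)

```text
clock: 38.35
ee_pos: [0.4343, -0.3666, 0.1631]
ee_rot: [-3.14, -0.002, 1.573]
force: [0.8, -0.7, 0.6]
grip_width: 0.46
gripper_force: 0.0
```

>>> play_rows(
  series=[
    [40, 0.08, -0.04, -0.8, 0],
    [40, 0, 0, -0.8, 0],
    [40, 0, 0, -0.7, 0],
    [40, 0, 0, -0.4, 0],
    [40, 0, 0, 0, 0],
  ],
)

```text
clock: 38.98
ee_pos: [0.4366, -0.3682, 0.0958]
ee_rot: [-3.14, -0.002, 1.573]
force: [0.8, 0.6, -0.3]
grip_width: 0.459
gripper_force: 0.0
```

>>> play_rows(
  series=[
    [0, 0, 0, 0, 0],
    [0, 0, 0, 0, 0],
    [0, 0, 0, 0, 0],
    [0, 0, 0, 0, 0],
    [0, 0, 0, 0, 0],
  ],
  force=30,
)

```text
clock: 39.6
ee_pos: [0.4373, -0.3689, 0.0973]
ee_rot: [3.141, 0.0, 1.573]
force: [-0.9, 0.2, 0.0]
grip_width: 0.053
gripper_force: 30.0
```

>>> play_rows(
  series=[
    [0, 0, 0, 0.5, 0],
    [0, 0, 0, 1, 0],
    [0, 0, 0, 1, 0],
    [0, 0, 0, 1, 0],
    [0, 0, 0, 1, 0],
  ],
)

```text
clock: 40.22
ee_pos: [0.437, -0.3687, 0.211]
ee_rot: [3.141, 0.0, 1.573]
force: [0.2, -0.6, -1.1]
grip_width: 0.047
gripper_force: 30.0
```

>>> play_rows(
  series=[
    [0, 0, 0.2, 1, 0.01],
    [0, 0.2, 0.6, 1, 0],
    [0, 0.3, 1, 0.7, 0],
    [0, 0.4, 1, 0, 0],
    [0, 0.4, 1, 0, 0],
  ],
)

```text
clock: 40.85
ee_pos: [0.4698, -0.273, 0.2782]
ee_rot: [3.141, 0.001, 1.604]
force: [-0.4, 0.1, -1.3]
grip_width: 0.054
gripper_force: 30.0
```

>>> play_rows(
  series=[
    [0, 0.4, 1, 0, 0],
    [0, 0.4, 1, 0, 0],
    [0, 0.4, 1, 0, 0],
    [0, 0.4, 1, 0, 0],
    [0, 0.4, 1, 0, 0],
  ],
)

```text
clock: 41.48
ee_pos: [0.5197, -0.1479, 0.2777]
ee_rot: [3.141, 0.0, 1.604]
force: [-0.9, 0.1, -1.4]
grip_width: 0.048
gripper_force: 30.0
```

>>> play_rows(
  series=[
    [0, 0.4, 1, 0, 0],
    [0, 0.4, 1, 0, 0],
    [0, 0.3, 1, 0, 0],
    [0, 0.3, 1, 0, 0],
    [0, 0, 1, 0, 0],
  ],
)

```text
clock: 42.1
ee_pos: [0.5547, -0.0229, 0.2776]
ee_rot: [3.141, -0.0, 1.604]
force: [0.2, -0.1, -1.0]
grip_width: 0.054
gripper_force: 30.0
```

>>> play_rows(
  series=[
    [0, 0, 0.8, 0, 0],
    [0, 0, 0.6, 0, 0],
    [0, 0, 0, -0.7, 0],
    [0, 0, 0, -0.9, 0],
    [0, 0, 0, -0.9, 0],
  ],
)

```text
clock: 42.72
ee_pos: [0.554, 0.0105, 0.2125]
ee_rot: [-3.14, 0.0, 1.604]
force: [0.6, 0.1, -0.9]
grip_width: 0.054
gripper_force: 30.0
```

>>> play_rows(
  series=[
    [0, 0, 0, -0.9, 0],
    [0, 0, 0, -0.9, 0],
    [0, 0, 0, -0.6, 0],
    [0, 0, 0, 0, 0],
    [0, 0, 0, 0, 0],
  ],
)

```text
clock: 43.35
ee_pos: [0.5558, 0.0107, 0.1565]
ee_rot: [3.139, 0.0, 1.604]
force: [-2.7, 1.6, 11.3]
grip_width: 0.054
gripper_force: 30.0
```

```bash
python3 look.py e
```

```text
[0.5558 0.0107 0.1565] [3.139 0.    1.604]
plate low 142 [0.5526 0.0115 0.0906] [-0.0078  0.0272]
```

I came up 26 mm short in y, so the foot touched the side wall (11 N). I'll lift, shift over, and check whether the carrier slipped in the grip.

>>> play_rows(
  series=[
    [0, 0, 0, 0.5, 0],
    [0, 0, 0, 0.3, 0],
    [0, 0, 0.5, 0, 0],
    [0, 0, 0.55, 0, 0],
    [0, 0, 0, 0, 0],
  ],
)

```text
clock: 44.02
ee_pos: [0.5541, 0.039, 0.1739]
ee_rot: [-3.141, -0.0, 1.606]
force: [0.1, -0.1, -2.0]
grip_width: 0.054
gripper_force: 30.0
```

```bash
python3 look.py f; python3 - <<'E'
from h import *
T=manip.read_state()["ee_pos"]
for n in("side","top"):
    p=grab(n); w=cloud(p);X,Y,Z=w[...,0],w[...,1],w[...,2]
    r=(abs(X-T[0])<.045)&(abs(Y-T[1])<.03)
    f=w[r&(Z>.05)&(Z<.12)&(abs(X-T[0])>.01)]
    if len(f): print(n,"foot z hist",np.histogram(f[:,2],bins=np.arange(.05,.121,.005))[0], f.mean(0).round(4))
E
```

```text
[0.5541 0.039  0.1739] [-3.141 -0.     1.606]
plate low 143 [0.5515 0.0401 0.1111] [0.0188 0.0552]
side foot z hist [ 0  0  0  0  0  2 13 33 17  0  0  0  0  0] [0.5465 0.0395 0.0878]
```

View pics/in_f.png

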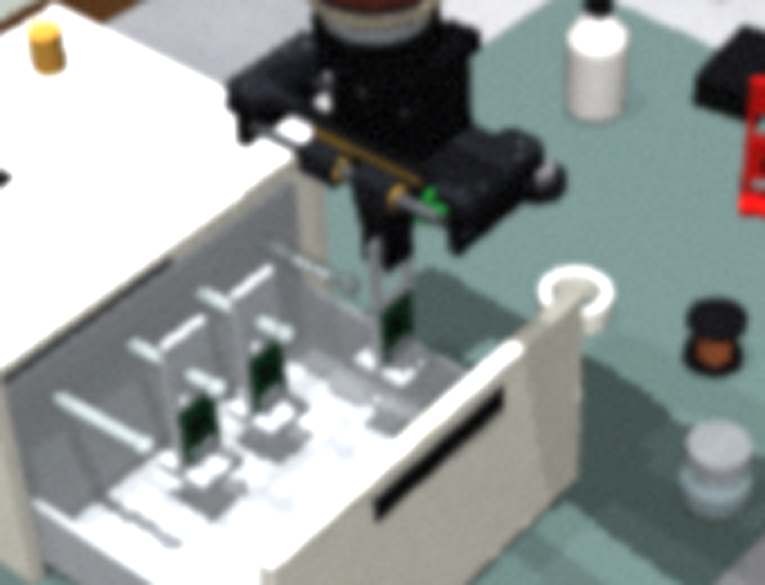

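```bash
python3 - <<'E'
from h import *
T=manip.read_state()["ee_pos"]
p=grab("side"); w=cloud(p);X,Y,Z=w[...,0],w[...,1],w[...,2]
r=(abs(X-T[0])<.009)&(abs(Y-T[1])<.03)
for lo in np.arange(.09,.185,.012):
    q=w[r&(Z>=lo)&(Z<lo+.012)]
    if len(q)>4: print(lo.round(3),len(q),"y",np.percentile(q[:,1],[3,50,97]).round(4),"x",np.median(q[:,0]).round(4))
w2=np.load("w_side.npy")
E
```

```text
0.09 32 y [0.0189 0.0399 0.0524] x 0.5522
0.102 31 y [0.0209 0.0385 0.0524] x 0.5518
0.114 25 y [0.0203 0.0395 0.0535] x 0.551
0.126 28 y [0.0201 0.0391 0.0514] x 0.5513
0.138 42 y [0.0185 0.0348 0.0518] x 0.5532
0.15 19 y [0.0171 0.0244 0.0536] x 0.5537
0.162 16 y [0.0185 0.0488 0.0533] x 0.5537
0.174 16 y [0.0314 0.0477 0.0541] x 0.5506
```

>>> play_rows(
  series=[
    [0, 0, 0, -0.4, 0],
    [0, 0, 0, -0.4, 0],
    [0, 0, 0, -0.22, 0],
    [0, 0, 0, 0, 0],
    [0, 0, 0, 0, 0],
  ],
)

```text
clock: 44.85
ee_pos: [0.5548, 0.0374, 0.1492]
ee_rot: [3.141, 0.0, 1.604]
force: [0.2, 0.4, -2.4]
grip_width: 0.058
gripper_force: 30.0
```

>>> play_rows(
  series=[
    [0, 0.3, 0.06, -0.03, 0],
    [0, 0.4, 0, 0, 0],
    [0, 0.5, 0.02, 0, 0],
    [0, 0.6, 0.02, 0, 0],
    [0, 0.52, 0, 0, 0],
  ],
)

```text
clock: 45.48
ee_pos: [0.6138, 0.04, 0.1482]
ee_rot: [3.141, 0.0, 1.604]
force: [0.4, -0.3, -1.1]
grip_width: 0.056
gripper_force: 30.0
```

>>> play_rows(
  series=[
    [0, 0, 0, -0.1, 0],
    [0, 0, 0, -0.08, 0],
    [0, 0, 0, -0.08, 0],
    [0, 0, 0, -0.06, 0],
    [0, 0, 0, 0, 0],
  ],
)

```text
clock: 46.1
ee_pos: [0.6124, 0.04, 0.1403]
ee_rot: [-3.142, 0.0, 1.604]
force: [-0.5, 1.3, -0.8]
grip_width: 0.056
gripper_force: 30.0
```

>>> play_rows(
  series=[
    [0, 0, 0, -0.03, 0],
    [24, 0, 0, 0, 0],
    [24, 0, 0, 0, 0],
    [24, 0, 0, 0, 0],
    [24, 0, 0, 0, 0],
  ],
)

```text
clock: 46.72
ee_pos: [0.6127, 0.04, 0.1396]
ee_rot: [3.141, 0.0, 1.604]
force: [0.1, 1.2, -0.2]
grip_width: 0.27
gripper_force: 0.0
```

>>> play_rows(
  series=[
    [24, 0, 0, 0.6, 0],
    [24, 0, 0, 1, 0],
    [24, 0, 0, 1, 0],
    [24, 0, 0, 1, 0],
    [24, 0, 0, 1, 0],
  ],
)

```text
clock: 47.35
ee_pos: [0.6128, 0.04, 0.2568]
ee_rot: [3.14, 0.0, 1.604]
force: [-0.1, 0.1, -0.2]
grip_width: 0.279
gripper_force: 0.0
```

>>> play_rows(
  series=[
    [0, -0.8, 0.3, 0, 0],
    [0, -1, 0.4, 0, 0],
    [0, -1, 0.4, 0, 0],
    [0, -1, 0.4, 0, 0],
    [0, -1, 0.4, 0, 0],
  ],
)

```text
clock: 47.98
ee_pos: [0.4921, 0.0878, 0.2559]
ee_rot: [3.14, 0.0, 1.604]
force: [-0.9, -0.2, 0.3]
grip_width: 0.005
gripper_force: 0.0
```

>>> play_rows(
  series=[
    [0, -1, 0.4, 0, 0],
    [0, -1, 0.4, 0, 0],
    [0, -1, 0.4, 0, 0],
    [0, -1, 0.3, 0, 0],
    [0, -0.5, 0, 0, 0],
  ],
)

```text
clock: 48.6
ee_pos: [0.3795, 0.1253, 0.2557]
ee_rot: [3.14, -0.0, 1.605]
force: [0.6, 0.1, 0.1]
grip_width: 0.007
gripper_force: 0.0
```

```bash
python3 pk.py; python3 - <<'E'
from h import *
p=cv2.imread("pics/last_side.png")
cv2.imwrite("pics/drw.png",cv2.convertScaleAbs(cv2.resize(p[150:300,130:300],None,fx=4,fy=4,interpolation=cv2.INTER_CUBIC),alpha=1.4))
p=manip.get_image("side");w=cloud(p);X,Y,Z=w[...,0],w[...,1],w[...,2]
q=w[(X<.47)&(X>.41)&(Y>0)&(Y<.27)&(Z>.04)&(Z<.15)];print("front outer",len(q),np.median(q,0).round(4))
E
```

```text
[0.3795 0.1253 0.2557] 1.6052
side can 453 [0.507 0.386 0.112]
  p1 188 [0.6328 0.1623 0.1441] ang -175.6 sd [0.0132 0.0298]
  p2 131 [0.6217 0.1008 0.1435] ang -174.2 sd [0.0117 0.0257]
  p3 102 [0.6107 0.039  0.1439] ang -172.5 sd [0.0103 0.0115]
top can 398 [0.511 0.382 0.11 ]
  p1 83 [0.6109 0.1611 0.1451] ang -173.9 sd [0.0095 0.0131]
  p2 81 [0.6095 0.1    0.1458] ang 179.8 sd [0.009  0.0121]
  p3 75 [0.6087 0.0393 0.1461] ang -155.2 sd [0.0095 0.0103]
front outer 1876 [0.4377 0.153  0.0966]
```

View pics/drw.png

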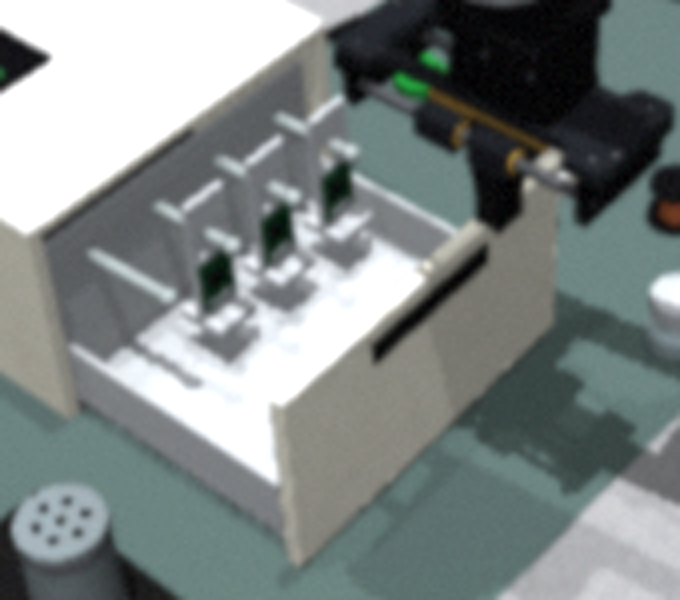

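All three carriers hang on pegs 1 to 3, and the can (lower left) stands on the pad. Now I'll lower the shut fingers in front of the plate and push the drawer.

>>> play_rows(
  series=[
    [0, 0, 0, -0.8, 0],
    [0, 0, 0, -1, 0],
    [0, 0, 0, -1, 0],
    [0, 0, 0, -1, 0],
    [0, 0, 0, -0.9, 0],
  ],
)

```text
clock: 49.38
ee_pos: [0.3809, 0.1246, 0.1363]
ee_rot: [3.142, 0.0, 1.603]
force: [0.3, -0.2, -0.5]
grip_width: 0.008
gripper_force: 0.0
```

>>> play_rows(
  series=[
    [0, 0.3, 0, -0.3, 0],
    [0, 0.3, 0, 0, 0],
    [0, 0.3, 0, 0, 0],
    [0, 0.3, 0, 0, 0],
    [0, 0.3, 0.02, 0, 0],
  ],
)

```text
clock: 50.0
ee_pos: [0.4186, 0.1255, 0.1301]
ee_rot: [3.141, -0.0, 1.604]
force: [-0.5, -0.2, -0.5]
grip_width: 0.007
gripper_force: 0.0
```

>>> play_rows(
  series=[
    [0, 0.25, 0, 0, 0],
    [0, 0.25, 0.02, 0, 0],
    [0, 0.25, 0, 0, 0],
    [0, 0.3, 0.02, 0, 0],
    [0, 0.3, 0, 0, 0],
  ],
)

```text
clock: 50.62
ee_pos: [0.4506, 0.1264, 0.1296]
ee_rot: [-3.139, 0.0, 1.604]
force: [-6.1, -0.5, 5.8]
grip_width: 0.007
gripper_force: 3.8
```

>>> play_rows(
  series=[
    [0, 0.35, 0, 0, 0],
    [0, 0.4, 0.02, 0, 0],
    [0, 0.4, 0, 0, 0],
    [0, 0.4, 0.02, 0, 0],
    [0, 0.4, 0, 0, 0],
  ],
)

```text
clock: 51.25
ee_pos: [0.4994, 0.1278, 0.1297]
ee_rot: [-3.139, -0.0, 1.604]
force: [-6.8, 1.7, 6.7]
grip_width: 0.005
gripper_force: 3.9
```

>>> play_rows(
  series=[
    [0, 0.4, 0, 0, 0],
    [0, 0.4, 0.02, 0, 0],
    [0, 0.4, 0, 0, 0],
    [0, 0.4, 0.02, 0, 0],
    [0, 0.4, 0, 0, 0],
  ],
)

```text
clock: 51.88
ee_pos: [0.5493, 0.1293, 0.1297]
ee_rot: [-3.139, -0.001, 1.605]
force: [-6.3, 3.8, 5.3]
grip_width: 0.004
gripper_force: 3.9
```

>>> play_rows(
  series=[
    [0, 0.4, 0, 0, 0],
    [0, 0.4, 0.02, 0, 0],
    [0, 0.4, 0, 0, 0],
    [0, 0.4, 0.02, 0, 0],
    [0, 0.35, 0, 0, 0],
  ],
)

```text
clock: 52.5
ee_pos: [0.5981, 0.1308, 0.1297]
ee_rot: [-3.139, -0.002, 1.605]
force: [-6.2, 4.3, 5.7]
grip_width: 0.003
gripper_force: 3.8
```

>>> play_rows(
  series=[
    [0, 0.3, 0, 0, 0],
    [0, 0.3, 0.02, 0, 0],
    [0, 0.2, 0, 0, 0],
    [0, 0.2, 0, 0, 0],
    [0, 0.1, 0, 0, 0],
  ],
)

```text
clock: 53.12
ee_pos: [0.6255, 0.1315, 0.1296]
ee_rot: [-3.139, -0.002, 1.605]
force: [-5.7, 3.8, 5.4]
grip_width: 0.003
gripper_force: 3.5
```

>>> play_rows(
  series=[
    [0, 0.1, 0, 0, 0],
    [0, 0.1, 0, 0, 0],
    [0, 0.1, 0, 0, 0],
    [0, 0, 0, 0, 0],
    [0, 0, 0, 0, 0],
  ],
)

```text
clock: 53.75
ee_pos: [0.6321, 0.1317, 0.1296]
ee_rot: [-3.137, -0.002, 1.605]
force: [-8.4, 4.4, 6.2]
grip_width: 0.001
gripper_force: 4.9
```

>>> play_rows(
  series=[
    [0, 0.1, 0, 0, 0],
    [0, 0.1, 0, 0, 0],
    [0, 0.1, 0, 0, 0],
    [0, 0, 0, 0, 0],
    [0, 0, 0, 0, 0],
  ],
)

```text
clock: 54.38
ee_pos: [0.6319, 0.1317, 0.1296]
ee_rot: [-3.12, -0.001, 1.606]
force: [-41.7, 1.7, 26.8]
grip_width: 0.004
gripper_force: 23.2
```

The stall force shows the drawer is shut. Backing off, then moving to above the grey button.

>>> play_rows(
  series=[
    [0, -0.5, 0, 0, 0],
    [0, -0.8, 0, 0, 0],
    [0, -0.8, 0, 0.3, 0],
    [0, -0.5, 0, 1, 0],
    [0, 0, 0, 1, 0],
  ],
)

```text
clock: 55.0
ee_pos: [0.5755, 0.13, 0.1871]
ee_rot: [-3.141, 0.0, 1.604]
force: [-0.2, -0.1, -0.6]
grip_width: 0.002
gripper_force: 0.0
```

>>> play_rows(
  series=[
    [0, 0, -0.5, 1, 0],
    [0, 0, -1, 1, 0],
    [0, 0, -1, 0, 0],
    [0, 0, -1, 0, 0],
    [0, 0, -1, 0, 0],
  ],
)

```text
clock: 55.62
ee_pos: [0.5766, 0.0166, 0.237]
ee_rot: [3.141, 0.0, 1.604]
force: [-1.3, -1.0, 0.1]
grip_width: 0.004
gripper_force: 0.0
```

>>> play_rows(
  series=[
    [0, 0.3, -1, 0, 0],
    [0, 0.3, -1, 0, 0],
    [0, 0.3, -1, 0, 0],
    [0, 0.3, -1, 0, 0],
    [0, 0.3, -1, 0, 0],
  ],
)

```text
clock: 56.25
ee_pos: [0.6143, -0.1088, 0.2369]
ee_rot: [3.141, 0.0, 1.604]
force: [-0.5, 1.0, -0.0]
grip_width: 0.006
gripper_force: 0.0
```

```bash
python3 - <<'E'
from h import *
s=manip.read_state();print(np.round(s["ee_pos"],4))
for n in("side","top"):
    p=grab(n); w=cloud(p);X,Y,Z=w[...,0],w[...,1],w[...,2]
    q=w[(X>.58)&(X<.68)&(Y>0)&(Y<.27)&(Z>.04)&(Z<.15)];print(n,"front outer",len(q),np.median(q,0).round(4), "can",np.median(w[(X>.40)&(X<.63)&(Y>.32)&(Y<.45)&(Z>.095)&(Z<.125)],0).round(3))
    c=p["color"].astype(int); g=(c.max(-1)-c.min(-1)<35)&(c.max(-1)>70)
    q=w[(X>.635)&(X<.69)&(Y>-.275)&(Y<-.215)&(Z>.018)&g]; print("cap",len(q),np.mean(q,0).round(4) if len(q) else "",np.percentile(q,[3,97],axis=0).round(3).tolist() if len(q) else "")
    cv2.imwrite(f"pics/{n}9.png",cv2.resize(p["color"],(800,600)))
E
```

```text
[ 0.6143 -0.1088  0.2369]
side front outer 2002 [0.6459 0.1469 0.0969] can [0.507 0.385 0.111]
cap 7 [ 0.6614 -0.2531  0.027 ] [[0.657, -0.259, 0.025], [0.665, -0.245, 0.031]]
top front outer 890 [0.6453 0.1362 0.0988] can [0.511 0.382 0.109]
cap 2 [ 0.6527 -0.2448  0.0223] [[0.652, -0.248, 0.02], [0.653, -0.242, 0.025]]
```

View pics/side9.png

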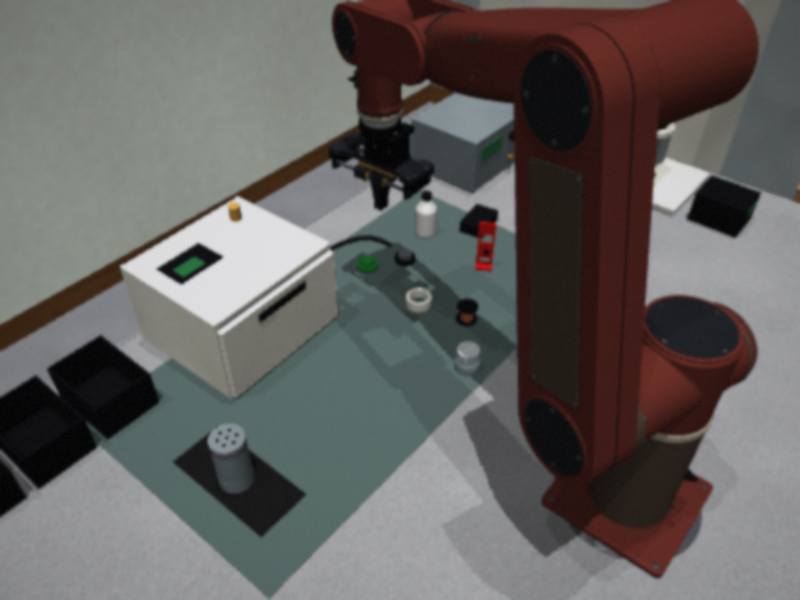

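Side view: the drawer is shut flush (front at about (290,310)) and the can stands on the pad at (230,458). Now pressing the grey button.

>>> play_rows(
  series=[
    [0, 0.4, -1, 0, 0],
    [0, 0.4, -1, 0, 0],
    [0, 0.4, -1, 0, 0],
    [0, 0.4, -1, 0, 0],
    [0, 0.31, -1, 0, 0],
  ],
)

```text
clock: 56.98
ee_pos: [0.6621, -0.2329, 0.2369]
ee_rot: [-3.142, -0.001, 1.605]
force: [-0.2, 0.3, -0.4]
grip_width: 0.011
gripper_force: 0.0
```

>>> play_rows(
  series=[
    [0, 0, -0.41, -0.5, 0],
    [0, 0, 0, -1, 0],
    [0, 0, 0, -1, 0],
    [0, 0, 0, -1, 0],
    [0, 0, 0, -1, 0],
  ],
)

```text
clock: 57.6
ee_pos: [0.6609, -0.2416, 0.1226]
ee_rot: [-3.14, -0.001, 1.605]
force: [0.5, 1.0, 0.3]
grip_width: 0.003
gripper_force: 0.0
```

>>> play_rows(
  series=[
    [0, 0, 0, -1, 0],
    [0, 0, 0, -1, 0],
    [0, 0, 0, -0.8, 0],
    [0, 0, 0, -0.3, 0],
    [0, 0, 0, 0, 0],
  ],
)

```text
clock: 58.22
ee_pos: [0.6614, -0.2424, 0.0466]
ee_rot: [-3.141, -0.0, 1.604]
force: [-0.0, 0.2, -0.1]
grip_width: 0.001
gripper_force: 0.0
```

>>> play_rows(
  series=[
    [0, 0, -0.04, -0.15, 0],
    [0, 0, 0, -0.15, 0],
    [0, 0, 0, -0.15, 0],
    [0, 0, 0, -0.15, 0],
    [0, 0, 0, -0.1, 0],
  ],
)

```text
clock: 58.85
ee_pos: [0.6614, -0.2437, 0.0291]
ee_rot: [-3.141, -0.0, 1.604]
force: [0.6, 0.3, -0.6]
grip_width: 0.005
gripper_force: 0.0
```

>>> play_rows(
  series=[
    [0, 0, 0, -0.08, 0],
    [0, 0, 0, -0.08, 0],
    [0, 0, 0, -0.04, 0],
    [0, 0, 0, 0, 0],
    [0, 0, 0, 0, 0],
  ],
)

```text
clock: 59.48
ee_pos: [0.6617, -0.2438, 0.0247]
ee_rot: [3.141, 0.0, 1.604]
force: [-0.1, -0.2, -0.0]
grip_width: 0.004
gripper_force: 0.0
```

>>> play_rows(
  series=[
    [0, 0, 0, -0.08, 0],
    [0, 0, 0, -0.08, 0],
    [0, 0, 0, -0.08, 0],
    [0, 0, 0, 0, 0],
    [0, 0, 0, 0, 0],
  ],
)

```text
clock: 60.1
ee_pos: [0.6618, -0.2438, 0.0188]
ee_rot: [3.141, 0.0, 1.604]
force: [-0.4, -0.7, 3.6]
grip_width: 0.009
gripper_force: 1.3
```

>>> play_rows(
  series=[
    [0, 0, 0, -0.06, 0],
    [0, 0, 0, -0.06, 0],
    [0, 0, 0, -0.04, 0],
    [0, 0, 0, 0, 0],
    [0, 0, 0, 0, 0],
  ],
)

```text
clock: 60.72
ee_pos: [0.6619, -0.2439, 0.0163]
ee_rot: [3.141, 0.0, 1.604]
force: [-4.8, 1.4, 12.5]
grip_width: 0.009
gripper_force: 5.9
```

The button bottomed out at 12.5 N. Releasing and clearing away.

>>> play_rows(
  series=[
    [0, 0, 0, 0.3, 0],
    [0, 0, 0, 0.6, 0],
    [0, 0, 0, 1, 0],
    [0, 0, 0, 1, 0],
    [0, 0, 0, 1, 0],
  ],
)

```text
clock: 61.35
ee_pos: [0.6612, -0.2436, 0.1129]
ee_rot: [-3.141, -0.0, 1.604]
force: [0.3, 0.3, 0.3]
grip_width: 0.003
gripper_force: 0.0
```

>>> play_rows(
  series=[
    [0, 0, 0, 1, 0],
    [0, 0, 0, 1, 0],
    [0, 0, 0, 1, 0],
    [0, 0, 0, 1, 0],
    [0, -0.5, 0, 1, 0],
  ],
)

```text
clock: 61.98
ee_pos: [0.649, -0.2435, 0.2378]
ee_rot: [-3.141, -0.0, 1.605]
force: [0.2, -0.2, -0.5]
grip_width: 0.0
gripper_force: 0.0
```

>>> play_rows(
  series=[
    [0, -1, 0, 0, 0],
    [0, -1, 0, 0, 0],
    [0, -1, 0, 0, 0],
    [0, -0.5, 0, 0, 0],
    [0, 0, 0, 0, 0],
  ],
)

```text
clock: 62.6
ee_pos: [0.5613, -0.2438, 0.2374]
ee_rot: [3.141, 0.0, 1.604]
force: [-0.2, 0.1, -0.6]
grip_width: 0.005
gripper_force: 0.0
```

```bash
python3 - <<'E'
from h import *
for n in("side","top"):
    p=grab(n); w=cloud(p);X,Y,Z=w[...,0],w[...,1],w[...,2]
    q=w[(X>.58)&(X<.68)&(Y>0)&(Y<.27)&(Z>.04)&(Z<.15)];print(n,"front outer",np.median(q,0).round(4), "can",np.median(w[(X>.40)&(X<.63)&(Y>.32)&(Y<.45)&(Z>.095)&(Z<.125)],0).round(3))
    q=w[(X>.635)&(X<.69)&(Y>-.275)&(Y<-.215)&(Z>.012)]; print("btn top",np.percentile(q[:,2],[90,98]).round(4))
    for l in("tape","spool","flux","jar","partsbox"): print(l,[np.round(d["at"],3).tolist() for d in manip.find_in(p,l)[:1]])
    cv2.imwrite(f"pics/{n}10.png",cv2.resize(p["color"],(800,600)))
E
```

```text
side front outer [0.6459 0.148  0.0971] can [0.543 0.385 0.112]
btn top [0.3532 0.355 ]
tape [[0.545, -0.143, 0.019]]
spool [[0.441, -0.171, 0.038]]
flux [[0.684, -0.347, 0.055]]
jar [[0.528, 0.388, 0.087]]
partsbox [[0.611, -0.448, 0.032]]
top front outer [0.6453 0.135  0.0983] can [0.546 0.382 0.11 ]
btn top [0.3492 0.3508]
tape [[0.55, -0.151, 0.022]]
spool []
flux [[0.547, 0.373, 0.11]]
jar [[0.37, -0.068, 0.048]]
partsbox [[0.592, -0.5, 0.031]]
```

View pics/top10.png

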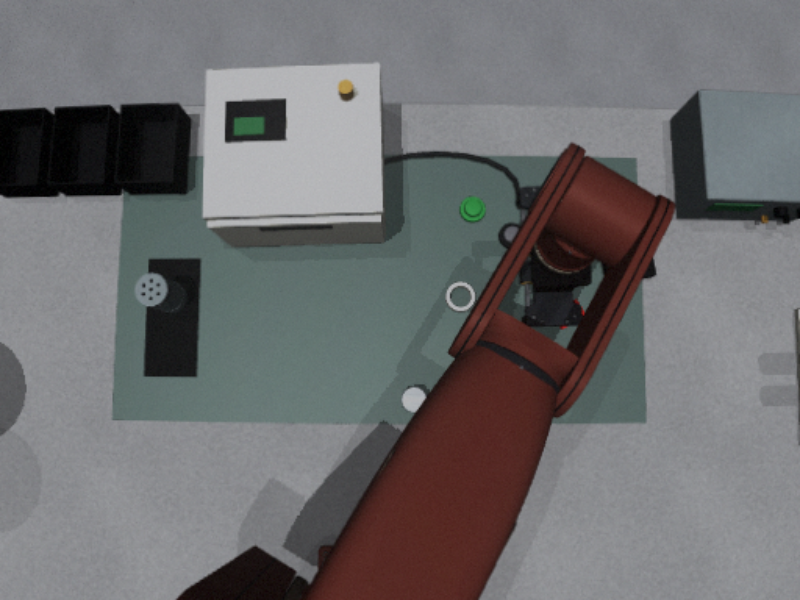

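The can has been nudged about 35 mm, to (0.545, 0.383). It is still upright and well inside the pad (x 0.40–0.62, y 0.33–0.43). I'll check that it is at rest, then hand in.

>>> play_rows(
  series=[
    [0, 0, 0, 0, 0],
    [0, 0, 0, 0, 0],
    [0, 0, 0, 0, 0],
    [0, 0, 0, 0, 0],
    [0, 0, 0, 0, 0],
  ],
)

```text
clock: 63.82
ee_pos: [0.5616, -0.2438, 0.2371]
ee_rot: [-3.142, 0.0, 1.604]
force: [-0.0, 0.8, -0.1]
grip_width: 0.006
gripper_force: 0.0
```

```bash
python3 - <<'E'
from h import *
p=grab("top"); w=cloud(p);X,Y,Z=w[...,0],w[...,1],w[...,2]
c=np.median(w[(X>.40)&(X<.65)&(Y>.30)&(Y<.47)&(Z>.095)&(Z<.125)],0); print(c.round(4))
if abs(c[0]-.5455)<.01 and abs(c[1]-.382)<.01: print(manip.finish_job())
E
```

```text
[0.5463 0.3821 0.1098]
the job is handed in; nothing more can be done
None
```

The job is handed in, at about 64 s of the 210 s: the canister stands upright on the pad, the three carriers were hung on pegs 1 to 3, the drawer was then pushed shut, and last the grey purge button was pressed down and let go; the carriers could not be seen once the drawer was shut, and the button springing back was not checked.

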